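Pin a battery cell shut in its test jig and keep it pressed

TASK

Get the flat battery cell ready for its test: lay it gently in the nest of the blue clamshell jig, orange contact tab in the slot at the end with the two sockets, and let go of it; a lithium cell must never be squeezed or pressed hard. Then swing the jig's lid down over it without slamming, take the red-knobbed index pin from the rack and push it down through the hole in the lid into the guide bush of the base until its collar sits on the lid. The lid is sprung, so finish still holding the pin and pressing it down, with the lid fully shut and the pin fully home; leave the black pin and the other things on the bench alone.

Things in the scene. Friction and masses are not known exactly. Their poses are not given: they have to be found in the camera images.
- jig: Clamshell test jig, fixed to the bench: blue base 190 (its x) by 150 (its y) mm, top 26 mm above the bench; origin under the base's centre, z up, x towards the lid's hinge, which is on the robot's right (yaw -1.87 to -1.27). Two round sockets (red, black) stick out of its -y side, towards the robot. Two 12 mm pillars as high as the bush stand at x=-76, y=+-50 mm.
- jig_lid (a joint): Hinge of the lid, rad: 0 = fully shut, grows as it opens, 2.0 = fully open; it starts leaning back past upright. Axis along the jig's y, through hinge. Friction of 0.22 N m keeps the lid where it is left, but the sprung pads under it meet the cell at 0.05 rad (5 N, 15 N when shut, 77 mm from the axis): let go, it rises to 0.03 to 0.05 rad; 8 to 9 N down at its hole shuts it.
- hinge (a point): Point on the lid's hinge axis, mid-width: 80 mm from the jig's centre along its x, 62 mm above the bench. Lid plate: 8 mm thick (4 mm either side of the axis), 130 mm wide, clear, with a metal front bar, 174 mm from axis to front edge, then a black finger lip 60 mm wide to 185 mm. Two 6 mm high bars lie on its outer face 58 mm either side of the middle.
- nest (a point): Centre of the black nest's floor, 36 mm above the bench (x=+4, y=0 mm in the jig): pocket 46 (jig x) by 89 (jig y) mm between two U-shaped end stops 8 mm higher than the floor; its long sides are open for 28 mm either side of the middle and the base there is 10 mm lower, room for fingers. The -y stop has a 24 mm slot for the cell's tab. cell_mid must come here.
- lid_hole (a point): Centre of the lid's pin hole (10.5 mm, in a 36 mm square steel insert) at the lid's outer face, 156 mm from the hinge axis; it moves with the lid. Shut, it lies right over the bush, 66 mm above the bench.
- bush_mouth (a point): Centre of the mouth of the hole in the steel guide bush on the jig's base: 57.5 mm above the bench, at x=-76, y=0 mm in the jig; hole 10 mm dia., 31 mm deep; bush 24 mm square.
- cell: Flat black battery cell with an orange contact tab: body 42 (x) by 85 (y) by 5 (z) mm, origin on its underside; the body spans y=-37 to +48 mm of it and the tab sticks out to y=-48. 45 g, lies flat on the bench; a tall microscope stands 10 cm or more to its left. Hold it across its 42 mm width, with no more than 30 N of grip. In the nest its axes run the same way as the jig's.
- cell_mid (a point): Centre of the underside of the cell's body (5.5 mm from cell along its y).
- cell_tab (a point): Point 6 mm beside the cell's long axis on its orange contact tab (9 mm wide), 43 mm from cell along its -y.
- pin_rack: Aluminium rack (bent channel), fixed, 70 by 130 mm, top 48 mm above the bench; origin under its centre. Two holes in its top at y=+-36 mm hold the two pins upright; which pin is in which hole varies.
- red_pin: Index pin with a red round knob, standing in the rack, collar on the rack's top. Origin at the lower tip, z up: steel shaft 8 mm dia. with tapered tip, 34 mm long; collar 24 mm dia. from z=34 to 39 mm; knob 20 mm dia. from z=42 to 84 mm. 60 g. Fully home in the shut jig its collar sits on the lid and its origin is 32 mm above the bench.
- black_pin: Thicker index pin of another jig, black knob, 11 mm shaft, otherwise like the red one; leave it.
- chip_box: Small orange and white card box, 42x60x18 mm; bystander.
- tape_roll: Roll of amber tape lying flat, 56 mm dia., 12 mm; bystander.
- marker: Black pen, 110 mm; bystander.
- screw_dish: Round light dish with screws, 69 mm dia.; bystander.
Not all that is in view belongs to the job. There is more than one size of the red_pin; the one meant has the size given above.

How it is judged:
On the way, in this order (a step that is already met when the one before it is completed fails the run):
1. the cell lies flat in the nest, tab in the slot, let go, with the lid still open (distance between cell_mid and nest below 0.005 m and y of cell_tab in the frame of jig below -0.035 m and angle between cell's own z axis and vertical below 0.08 rad and contact force between the fingers and cell below 0.1 N and value of joint jig_lid above 1.2 rad), for 0.2 s.
2. the lid is swung down onto the cell (distance between cell_mid and nest below 0.005 m and y of cell_tab in the frame of jig below -0.035 m and angle between cell's own z axis and vertical below 0.08 rad and value of joint jig_lid below 0.09 rad), for 0.2 s.
At the end, for the whole second after the job is handed in: The cell lies flat in the nest (5 mm), tab in the slot; the lid is shut (0.015 rad); the red pin is upright, within 3 mm of the bush's axis, its tip under 35 mm above the bench (collar on the lid), gripped by the fingers and pressing on the jig with over 2 N (distance between cell_mid and nest below 0.005 m and y of cell_tab in the frame of jig below -0.035 m and angle between each of cell, red_pin's own z axis and vertical below 0.08 rad and value of joint jig_lid below 0.015 rad and horizontal distance between red_pin and bush_mouth below 0.003 m and z of red_pin in the frame of jig below 0.035 m and contact force between red_pin and jig above 2 N and contact force between the fingers and red_pin above 3 N); the arm keeps its last pose, push and grip.
It fails at once if the cell is squeezed too hard: more than 80 N between it and the fingers, both sides added (contact force between the fingers and cell above 80 N).
It fails at once if the cell is pressed too hard: more than 70 N between it and the jig, nest and lid added (contact force between cell and jig above 70 N).
It fails at once if the lid slams: it is still falling faster than 2 rad/s within 0.25 rad of shut (value of joint jig_lid below 0.25 rad and velocity of joint jig_lid below -2 rad/s).
It fails at once if the black pin or another bystander is shifted by more than 3 cm (distance of any of black_pin, chip_box, tape_roll, marker, screw_dish from where it was at the start of the episode above 0.03 m).
It also fails if it takes over 72 s, if anything falls off the work surface, if the arm or the gripper's body presses on something with over 40 N, if the wrist force passes 120 N, or if a joint passes its speed limit or range.

ROBOT

A 6-joint arm with a two-finger parallel gripper is mounted at the origin on a cart in front of the work surface, level with it; the furniture and walls round the work are solid. World frame = base frame: x ahead of the robot, y to its left, z up, the work surface at z = 0. Lengths are in m, angles in rad, forces in N, time in s.
With the tool pointing down it reaches from about 0.3 to 0.775 m from the base axis. Payload 14.6 kg.
Tool frame: the origin (TCP) lies at the very end of the fingers, on their centre line; the grasp point (between the pads) lies 19 mm behind it; z points along the fingers, y is the line along which they close (so a half turn about z gives the same grasp; the last joint's range is limited). The gripper opens to 94 mm and grips with 3 to 60 N. Pads are 16 mm wide; open, the fingers measure 119 mm over their backs; the gripper's body (75 mm by 177 mm) begins 78 mm behind the grasp point.
Start: joints at [-1.317, 0.3, 1.521, -0, 1.321, -0.067], TCP at [0.173, -0.522, 0.205] pointing down, gripper open.
Joint ranges: [-3.03, 3.03], [-0.79, 2.21], [0.23, 2.52], [-1.04, 4.18], [0, 3.07], [-2.55, 2.55]. Speed limits (rad/s): [2.22, 2.22, 2.57, 3.14, 3.14, 3.14].

INTERFACE

Orientations are given as [roll, pitch, yaw] about the fixed x, y, z axes, in that order (R = Rz(yaw) Ry(pitch) Rx(roll)).
In Python, from station import ctrl, camera, camera_info, finder gives the robot as it stands.
- The arm moves only by the tool carry_out, never from a script. Its argument "motion" is a list of rows, each a list of 2 entries, a list of its own where there are three numbers: the shift along the tool's x, y, z as a fraction of full scale, then the turn about the tool's z as a fraction of full scale. A call has 1 to 12 rows; each row is the pose to reach, as a shift and turn from the pose commanded when the call began, along the tool's axes at that moment, turning the shorter way round; what a row does not reach only later rows make up. Full scale, the value 1, is 200 mm for a shift and 360 degrees for a turn. A row lasts 1/10 s, in which the tool goes at most 50 mm and 8.59 degrees, less where a joint would pass 70% of its speed; a pose out of reach is approached as far as the arm can. A call with a number of a shift or a turn outside -1 to 1 is refused whole. A call with a gripper value outside its range is refused whole. "hand" is the closure, from -1 (fully open) to 1 (shut), set as the call begins (left out, the last holds). The fingers move at their own pace and stop on an object; "force" is the grip in N (left out, the last holds). Time passes only in rows, so rows that repeat a pose let the fingers close. It gives the time, the measured TCP pose, the force, the opening and the grip force at its end, in the units of the state.
- ctrl.get_obs(): the state, without advancing time (a new reading comes with each control period).
- camera(name): name is "side" or "top" or "wrist"; returns (picture, depth): 400x640x3 uint8, blue, green, red; 400x640 float32, m along the optical axis (not along the pixel's ray), 0 where there is no reading.
- camera_info(name): a dict with "camera_matrix" (3x3 intrinsics, pixels), "origin" and "attitude" of the camera in the world. Camera axes: x right, y down, z forward; pixel columns grow to the right and rows downward; lengths in m; the calibration is good to about 2 mm. A picture is of the moment at which its call begins: read the wrist's pose just before it. camera_info takes no time and is no camera call; for the wrist camera it gives the pose at the moment of the call.
- ctrl.hand_in(): hands the job in; it is judged then, once.
Trained networks look in the newest picture that a camera, given by its name, has taken for a name from the list of things; names that differ only in an ending like _2 or _b are one class to them, and where a whole thing is asked for, a point or a joint stands for the part that bears it (a point fixed in the world has none). Each returns a list of dicts, best first, with "conf" (0 to 1); they miss things now and then, are a little off and sometimes report something else, mostly with a low value. They report only what shows in the picture. A call takes as long as a camera call. They do not tell look-alikes from the thing itself.
- finder.boxes_of(camera, query): "location" ([column, row] in pixels, amid what is visible of it).
- finder.cut_out(camera, query): "mask" (400x640 bool, what is visible of it) and "location" ([column, row] in pixels, amid what is visible of it).
- finder.pinpoint(camera, query): "location" ([column, row] in pixels: a listed point, or the origin of a listed thing).
The state is a dict: "time_s": time; "qpos": joint angles; "joint_vel": joint speeds; "tau": joint torques, N m; "ee_pos": TCP position; "eef_rot": TCP orientation; "force": force on the tool from outside, world axes, zero at the start; "moment": the same for the moment, N m; "grip_width": finger opening in m; "grip_force": force on a finger pad.
Only numpy, scipy, OpenCV 4.12 (cv2) and the standard library are available. Lean on these libraries where they do the work, as an engineer would, in place of code of your own. Each camera call takes 0.05 s, during which the arm holds its last target. There are 200 camera calls.

## Working session

There is one attempt and no reset: what is moved stays moved. The work goes in short steps, Python scripts to look and compute and a tool call to move; the robot and the scene stay as the last step left them, time stands still between calls to the robot, and variables do not carry over. Pictures are saved under pics/ and viewed, at most 10 in all, crops included, and the job is handed in when it is done.

Besides the shell and the picture viewer there is one more tool, called after ">>>" as name(argument=value, ...), one argument or row to a line, values as JSON. carry_out: Moves the arm, as the interface text tells. Its arguments: {"type":"object","properties":{"motion":{"type":"array","items":{"type":"array"}},"hand":{"type":"number"},"force":{"type":"number"}},"required":["motion"]}

```bash
mkdir -p pics; ls; cat > h.py <<'E'
import numpy as np,cv2
from scipy.spatial.transform import Rotation as R
from station import ctrl,camera,camera_info,finder
def rot(a):
    a=np.array(a,float)
    if a.shape==(3,3): return a
    return R.from_euler('xyz',a).as_matrix() if a.size==3 else R.from_quat(a).as_matrix()
def cam(n):
    i=camera_info(n); return np.array(i['camera_matrix'],float),np.array(i['origin'],float),rot(i['attitude'])
def deproj(n,D):
    K,o,A=cam(n); v,u=np.mgrid[:400,:640]
    return np.stack([(u-K[0,2])/K[0,0]*D,(v-K[1,2])/K[1,1]*D,D],-1)@A.T+o
def ray(n,px,z):
    K,o,A=cam(n); d=A@np.linalg.solve(K,[px[0],px[1],1.]); return o+d*(z-o[2])/d[2]
def proj(n,p):
    K,o,A=cam(n); c=K@(A.T@(np.array(p)-o)); return c[:2]/c[2]
E
python3 - <<'E'
from h import *
print(camera_info('top'));print(camera_info('side'))
for n in ('top','side'):
    im,D=camera(n); cv2.imwrite(f'pics/{n}0.png',im); np.save(f'{n}0.npy',D); P=deproj(n,D)
    for q in ['jig','nest','bush_mouth','hinge','lid_hole','cell','cell_mid','cell_tab','pin_rack','red_pin','black_pin']:
        for r in finder.pinpoint(n,q)[:3]:
            u,v=np.array(r['location']).round().astype(int); 
            p=P[v,u] if 0<=v<400 and 0<=u<640 else None
            print(n,q,round(r['conf'],2),(u,v),None if p is None else p.round(3))
print(ctrl.get_obs())
E
```

```text
pics
{'camera_matrix': array([[409.6743341 ,   0.        , 317.37744671],
       [  0.        , 409.6743341 , 193.45757263],
       [  0.        ,   0.        ,   1.        ]]), 'origin': array([ 0.45224914, -0.05861021,  1.34643127]), 'attitude': array([-3.0506588 ,  0.01004576, -1.59679812])}
{'camera_matrix': array([[392.70885202,   0.        , 318.93692148],
       [  0.        , 392.70885202, 195.08658157],
       [  0.        ,   0.        ,   1.        ]]), 'origin': array([ 1.03909768, -0.77904655,  0.53336654]), 'attitude': array([-2.07366346, -0.02215775,  0.60155119])}
top jig 0.83 (np.int64(306), np.int64(198)) [ 0.559 -0.012  0.034]
top nest 0.64 (np.int64(306), np.int64(194)) [ 0.572 -0.012  0.033]
top bush_mouth 0.63 (np.int64(281), np.int64(207)) [0.532 0.07  0.027]
top hinge 0.62 (np.int64(326), np.int64(196)) [ 0.564 -0.076  0.024]
top lid_hole 0.9 (np.int64(348), np.int64(183)) [ 0.581 -0.135  0.23 ]
top cell 0.76 (np.int64(233), np.int64(224)) [0.482 0.23  0.008]
top cell 0.16 (np.int64(347), np.int64(183)) [ 0.581 -0.132  0.228]
top cell_mid 0.9 (np.int64(233), n
[... 1427 characters left out ...]
290)) [ 0.613 -0.412  0.034]
{'time_s': 1.2, 'qpos': array([-1.31657599e+00,  2.99905707e-01,  1.52102376e+00,  2.85709918e-05,
        1.32073447e+00, -6.65958896e-02]), 'joint_vel': array([-0.00146495, -0.00173282, -0.00060139, -0.00111672, -0.00172803,
        0.00119079]), 'tau': array([ 3.19240542e-03, -5.31655562e+01, -3.52910078e+01,  7.10112671e-02,
        2.12930184e-02, -2.47530005e-05]), 'ee_pos': array([ 0.17343694, -0.52190812,  0.20543239]), 'eef_rot': array([-3.14152337e+00, -3.23642671e-05,  3.20809151e-01]), 'force': array([-0.51483136, -0.26745178, -0.07506956]), 'moment': array([-0.00793287,  0.02024297,  0.01182981]), 'grip_force': 0.0, 'grip_width': 0.09412368577617186}
```

```bash
python3 - <<'E'
from h import *
im=cv2.imread('pics/top0.png')
c=cv2.resize(im[140:290,200:460],None,fx=3,fy=3,interpolation=cv2.INTER_CUBIC);cv2.imwrite('pics/topc.png',c)
im=cv2.imread('pics/side0.png')
c=cv2.resize(im[110:330,180:440],None,fx=2.7,fy=2.7,interpolation=cv2.INTER_CUBIC);cv2.imwrite('pics/sidec.png',c)
E
```

```text
(no output)
```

View pics/topc.png

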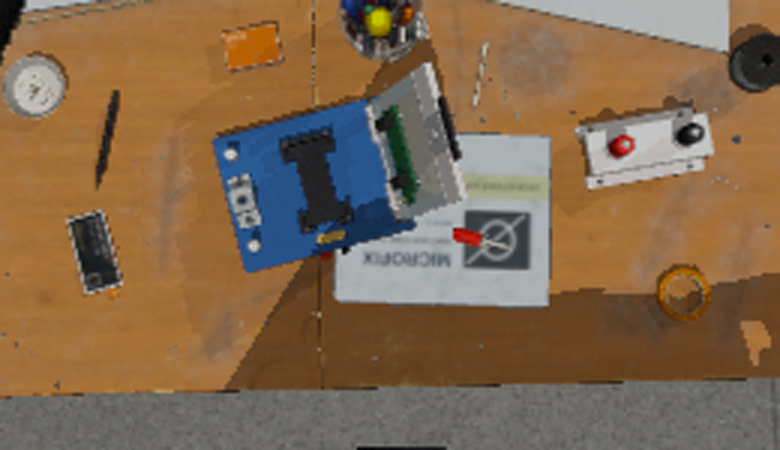

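View pics/sidec.png

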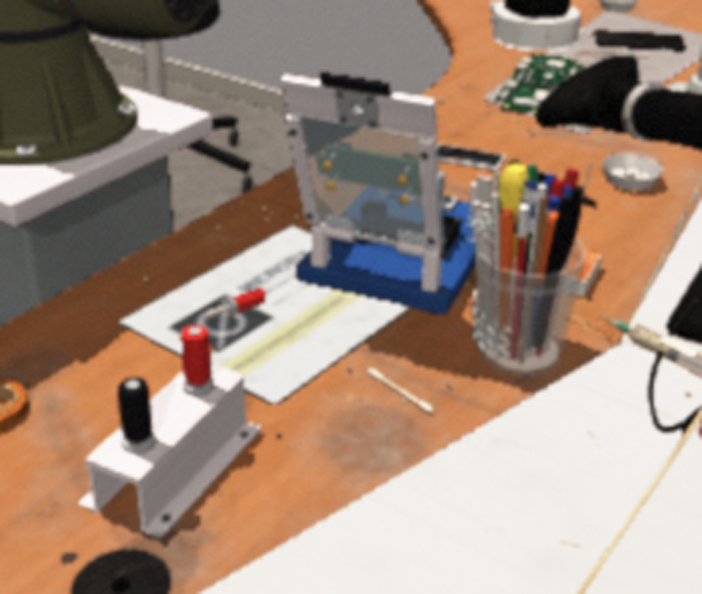

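```bash
cat >> h.py <<'E'
def mv(p,yaw=None):
    """fractions from current pose to target TCP (tool down)"""
    o=ctrl.get_obs(); A=rot(o['eef_rot']); d=A.T@(np.array(p)-o['ee_pos'])/.2
    t=0 if yaw is None else -((yaw-o['eef_rot'][2]+np.pi)%(2*np.pi)-np.pi)/(2*np.pi)
    print('shift',d.round(4),'turn',round(t,4),'from',o['ee_pos'].round(4),o['eef_rot'].round(4),'t',o['time_s'])
E
python3 - <<'E'
from h import *
o=ctrl.get_obs();A=rot(o['eef_rot']);K,c,B=cam('wrist');print(K,'\n',A.T@(c-o['ee_pos']),'\n',A.T@B)
mv([0.33,-0.13,.40],.22); mv([0.44,.23,.40],.22)
E
```

```text
[[341.84586611   0.         315.29315515]
 [  0.         341.84586611 193.21841511]
 [  0.           0.           1.        ]] 
 [ 0.07768737  0.00030566 -0.17958937] 
 [[ 1.26455387e-03 -9.64605344e-01 -2.63694771e-01]
 [ 9.99998370e-01  1.55959067e-03 -9.09527617e-04]
 [ 1.28859110e-03 -2.63693191e-01  9.64605744e-01]]
shift [ 1.3608 -1.6128 -0.9727] turn 0.016 from [ 0.1734 -0.5219  0.2054] [-3.1415 -0.      0.3208] t 1.2
shift [ 2.4504 -3.1475 -0.9725] turn 0.016 from [ 0.1734 -0.5219  0.2054] [-3.1415 -0.      0.3208] t 1.2
```

>>> carry_out(
  motion=[
    [[0.2, 0, -0.2], 0],
    [[0.4, -0.2, -0.5], 0.008],
    [[0.6, -0.4, -0.8], 0.016],
    [[0.75, -0.6, -0.97], 0.016],
    [[0.85, -0.8, -0.97], 0.016],
    [[0.95, -1, -0.97], 0.016],
    [[0.95, -1, -0.97], 0.016],
  ],
)

```text
time_s: 1.9
ee_pos: [0.2888, -0.2781, 0.3979]
eef_rot: [3.141, -0.0, 0.22]
force: [0.9, -0.6, 0.2]
grip_width: 0.0937
grip_force: 0.0
```

>>> carry_out(
  motion=[
    [[0.1, -0.2, 0], 0],
    [[0.2, -0.4, 0], 0],
    [[0.4, -0.6, 0], 0],
    [[0.6, -0.8, 0], 0],
    [[0.8, -1, 0], 0],
    [[0.8, -1, 0], 0],
    [[0.8, -1, 0], 0],
  ],
)

```text
time_s: 2.6
ee_pos: [0.4021, -0.0479, 0.3968]
eef_rot: [-3.141, 0.001, 0.224]
force: [0.4, -1.0, 0.7]
grip_width: 0.0943
grip_force: 0.0
```

```bash
python3 - <<'E'
from h import *
mv([0.53,0.02,.40],.22);mv([0.46,.23,.20],.22)
E
```

```text
shift [ 0.6992 -0.1891 -0.016 ] turn 0.0006 from [ 0.4021 -0.0479  0.3968] [-3.1411e+00  5.0000e-04  2.2390e-01] t 2.6
shift [ 0.5916 -1.2901  0.9845] turn 0.0006 from [ 0.4021 -0.0479  0.3968] [-3.1411e+00  5.0000e-04  2.2390e-01] t 2.6
```

>>> carry_out(
  motion=[
    [[0.2, -0.1, 0], 0],
    [[0.4, -0.2, 0], 0],
    [[0.55, -0.2, 0], 0],
    [[0.55, -0.2, 0], 0],
    [[0.55, -0.2, 0], 0],
  ],
)

```text
time_s: 3.1
ee_pos: [0.4997, 0.0124, 0.3968]
eef_rot: [-3.141, 0.001, 0.22]
force: [0.4, -0.6, -0.1]
grip_width: 0.0941
grip_force: 0.0
```

```bash
python3 - <<'E'
from h import *
im,D=camera('wrist'); cv2.imwrite('pics/w1.png',im); np.save('w1.npy',D); P=deproj('wrist',D); np.save('w1P.npy',P)
for q in ['jig','nest','bush_mouth','hinge','lid_hole','cell_mid','cell_tab']:
    for r in finder.pinpoint('wrist',q)[:2]:
        u,v=np.array(r['location']).round().astype(int)
        zz={'nest':.036,'bush_mouth':.0575,'hinge':.062,'jig':.0}.get(q,0.0)
        print(q,round(r['conf'],2),(u,v),P[v,u].round(3) if 0<=v<400 and 0<=u<640 else '', 'ray',ray('wrist',r['location'],zz).round(4))
mv([0.46,.23,.20],.22)
E
```

```text
jig 0.91 (np.int64(333), np.int64(117)) [ 0.556 -0.003  0.037] ray [ 0.5548 -0.0053  0.    ]
nest 0.72 (np.int64(331), np.int64(119)) [ 0.552 -0.     0.037] ray [ 0.5528 -0.0008  0.036 ]
bush_mouth 0.67 (np.int64(282), np.int64(123)) [0.53  0.073 0.035] ray [0.5311 0.0716 0.0575]
hinge 0.8 (np.int64(388), np.int64(119)) [ 0.572 -0.08   0.067] ray [ 0.5718 -0.0801  0.062 ]
lid_hole 0.6 (np.int64(463), np.int64(129)) [ 0.58  -0.127  0.216] ray [ 0.5841 -0.2201  0.    ]
cell_mid 0.79 (np.int64(181), np.int64(126)) [0.486 0.235 0.008] ray [0.485  0.2384 0.    ]
cell_tab 0.83 (np.int64(184), np.int64(155)) [0.438 0.227 0.001] ray [0.4388 0.2292 0.    ]
cell_tab 0.72 (np.int64(312), np.int64(8)) [0.701 0.063 0.018] ray [0.7064 0.0649 0.    ]
shift [ 0.0427 -1.1022  0.9874] turn -0.0 from [0.4996 0.013  0.3975] [ 3.1414e+00 -6.0000e-04  2.1990e-01] t 3.5
```

View pics/w1.png

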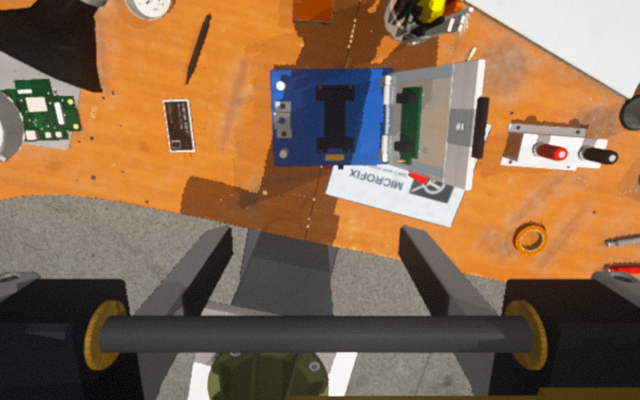

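```bash
python3 - <<'E'
from h import *
for P in (deproj('top',np.load('top0.npy')),deproj('side',np.load('side0.npy'))):
    m=(P[...,2]>.03)&(P[...,2]<.6)&(P[...,1]>.2)&(P[...,1]<.6)&(P[...,0]>.3)&(P[...,0]<.75)
    q=P[m]; print(len(q)); 
    for a in np.arange(.3,.75,.05):
        s=q[(q[:,0]>=a)&(q[:,0]<a+.05)]
        if len(s): print(round(a,2),len(s),'ymin',s[:,1].min().round(3),'zmax',s[:,2].max().round(3))
P=np.load('w1P.npy')
m=(P[...,2]>.05)&(P[...,2]<.6)&(P[...,1]>.0)&(P[...,0]>.60); m[200:]=0;q=P[m];print('cup?',len(q))
m=(P[...,2]>.09)&(P[...,0]>.58)&(P[...,1]>-.25); m[200:]=0;q=P[m]
print('cup', np.percentile(q,[0,5,50,95,100],axis=0).round(3))
E
```

```text
12996
0.3 659 ymin 0.422 zmax 0.362
0.35 1315 ymin 0.412 zmax 0.361
0.4 1735 ymin 0.38 zmax 0.478
0.45 2312 ymin 0.382 zmax 0.548
0.5 1921 ymin 0.352 zmax 0.575
0.55 1166 ymin 0.36 zmax 0.535
0.6 1804 ymin 0.338 zmax 0.473
0.65 1555 ymin 0.314 zmax 0.448
0.7 529 ymin 0.289 zmax 0.242
8797
0.3 137 ymin 0.423 zmax 0.356
0.35 558 ymin 0.41 zmax 0.354
0.4 970 ymin 0.378 zmax 0.473
0.45 2143 ymin 0.381 zmax 0.482
0.5 904 ymin 0.358 zmax 0.486
0.55 639 ymin 0.357 zmax 0.486
0.6 988 ymin 0.337 zmax 0.473
0.65 1999 ymin 0.315 zmax 0.444
0.7 459 ymin 0.291 zmax 0.236
cup? 1442
cup [[ 0.58  -0.14   0.09 ]
 [ 0.585 -0.129  0.102]
 [ 0.625 -0.102  0.165]
 [ 0.706 -0.055  0.231]
 [ 0.733 -0.034  0.24 ]]
```

>>> carry_out(
  motion=[
    [[-0.1, -0.2, 0], 0],
    [[-0.1, -0.4, 0.1], 0],
    [[-0.1, -0.6, 0.2], 0],
    [[-0.1, -0.8, 0.3], 0],
    [[-0.1, -1, 0.4], 0],
    [[-0.1, -1, 0.5], 0],
    [[-0.1, -1, 0.5], 0],
  ],
)

```text
time_s: 4.2
ee_pos: [0.4356, 0.2045, 0.2951]
eef_rot: [3.141, 0.004, 0.222]
force: [-0.6, 0.1, 0.3]
grip_width: 0.0938
grip_force: 0.0
```

```bash
cat > cell.py <<'E'
from h import *
im,D=camera('wrist'); P=deproj('wrist',D); cv2.imwrite('pics/w2.png',im)
for q,z in (('cell_mid',.003),('cell_tab',.002),('cell',.003)):
    for r in finder.pinpoint('wrist',q)[:2]: print(q,round(r['conf'],2),np.round(r['location']),ray('wrist',r['location'],z).round(4))
for r in finder.cut_out('wrist','cell')[:1]:
    m=r['mask'].astype(np.uint8); v,u=np.nonzero(m)
    W=np.array([ray('wrist',(a,b),.005)[:2] for a,b in zip(u,v)])
    print(r['conf'],len(u),'z',np.median(P[m>0],0).round(4),'rect(mm)',cv2.minAreaRect((W*1000).astype(np.float32)))
E
python3 cell.py
```

```text
cell_mid 0.59 [299. 113.] [0.491  0.2394 0.003 ]
cell_mid 0.22 [305. 152.] [0.4416 0.2194 0.003 ]
cell_tab 0.83 [304. 152.] [0.4414 0.221  0.002 ]
0.97 2054 z [0.4872 0.2393 0.0072] rect(mm) ((483.63250732421875, 238.3104248046875), (95.51347351074219, 42.23455047607422), 14.324982643127441)
```

View pics/w2.png

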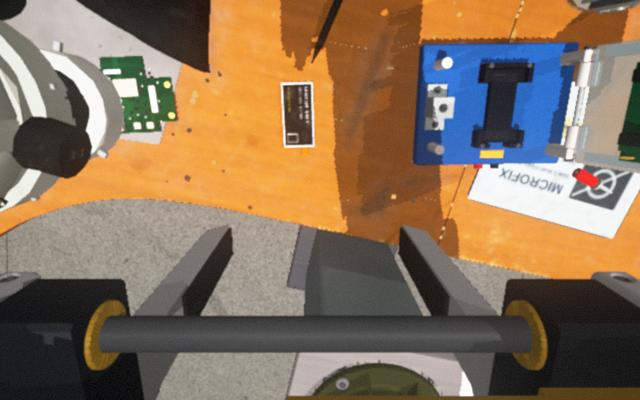

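```bash
python3 - <<'E'
from h import *
mv([0.489,.2397,.12],.25)
E
```

```text
shift [ 0.2905 -0.1201  0.8923] turn -0.0049 from [0.4372 0.2035 0.2984] [-3.1414e+00 -1.8000e-03  2.1910e-01] t 4.45
```

>>> carry_out(
  motion=[
    [[0.15, -0.06, 0.2], -0.005],
    [[0.29, -0.12, 0.4], -0.005],
    [[0.29, -0.12, 0.6], -0.005],
    [[0.29, -0.12, 0.75], -0.005],
    [[0.29, -0.12, 0.85], -0.005],
    [[0.29, -0.12, 0.89], -0.005],
    [[0.29, -0.12, 0.89], -0.005],
    [[0.29, -0.12, 0.89], -0.005],
  ],
  hand=-0.2,
  force=12,
)

```text
time_s: 5.25
ee_pos: [0.4888, 0.2402, 0.1206]
eef_rot: [-3.141, -0.002, 0.251]
force: [0.6, -0.1, 0.4]
grip_width: 0.0563
grip_force: 0.0
```

```bash
python3 cell.py; python3 - <<'E'
from h import *
mv([0.489,.2397,.002],.25)
E
```

```text
cell_mid 0.7 [314. 192.] [0.4866 0.2409 0.003 ]
cell_tab 0.77 [321. 244.] [0.4385 0.2222 0.002 ]
cell 0.83 [317. 198.] [0.4812 0.2367 0.003 ]
shift [0.0017 0.0036 0.5898] turn 0.0003 from [0.4883 0.2403 0.12  ] [-3.1414e+00 -1.3000e-03  2.5170e-01] t 5.5Traceback (most recent call last):
  File "cell.py", line 7, in <module>
    W=np.array([ray('wrist',(a,b),.005)[:2] for a,b in zip(u,v)])
                ~~~^^^^^^^^^^^^^^^^^^^^
  File "h.py", line 14, in ray
    K,o,A=cam(n); d=A@np.linalg.solve(K,[px[0],px[1],1.]); return o+d*(z-o[2])/d[2]
          ~~~^^^
  File "h.py", line 9, in cam
    i=camera_info(n); return np.array(i['camera_matrix'],float),np.array(i['origin'],float),rot(i['attitude'])
ValueError: time passes only in moves, steps and waits
```

```bash
cat >> h.py <<'E'
def rect(q,z,idx=0):
    r=finder.cut_out('wrist',q)
    r=r[idx]; v,u=np.nonzero(r['mask']); K,o,A=cam('wrist')
    d=np.c_[u,v,np.ones(len(u))]@np.linalg.inv(K).T@A.T
    W=o+d*((z-o[2])/d[:,2])[:,None]
    print(q,round(r['conf'],2),len(u),'rect mm',cv2.minAreaRect((W[:,:2]*1000).astype(np.float32)))
    return r['mask']
E
python3 - <<'E'
from h import *
im,D=camera('wrist');cv2.imwrite('pics/w3.png',im)
rect('cell',.005)
E
```

```text
cell 0.63 4488 rect mm ((480.82745361328125, 238.09339904785156), (95.90363311767578, 42.62221145629883), 14.478874206542969)
```

>>> carry_out(
  motion=[
    [[-0.009, 0, 0.1], 0],
    [[-0.009, 0, 0.2], 0],
    [[-0.009, 0, 0.3], 0],
    [[-0.009, 0, 0.4], 0],
    [[-0.009, 0, 0.47], 0],
    [[-0.009, 0, 0.52], 0],
    [[-0.009, 0, 0.56], 0],
    [[-0.009, 0, 0.575], 0],
    [[-0.009, 0, 0.585], 0],
    [[-0.009, 0, 0.59], 0],
    [[-0.009, 0, 0.59], 0],
  ],
)

```text
time_s: 6.7
ee_pos: [0.4865, 0.2398, 0.0015]
eef_rot: [-3.141, -0.001, 0.252]
force: [0.5, -0.4, -0.1]
grip_width: 0.0565
grip_force: 0.0
```

>>> carry_out(
  motion=[
    [[0, 0, 0], 0],
    [[0, 0, 0], 0],
    [[0, 0, 0], 0],
    [[0, 0, 0], 0],
    [[0, 0, 0], 0],
    [[0, 0, 0], 0],
    [[0, 0, 0], 0],
    [[0, 0, 0], 0],
  ],
  hand=0.2,
  force=12,
)

```text
time_s: 7.5
ee_pos: [0.4864, 0.2397, 0.0013]
eef_rot: [-3.142, -0.0, 0.252]
force: [-0.7, -0.4, 4.2]
grip_width: 0.0415
grip_force: 12.0
```

>>> carry_out(
  motion=[
    [[0, 0, -0.05], 0],
    [[0, 0, -0.1], 0],
    [[0, 0, -0.2], 0],
    [[0, 0, -0.35], 0],
    [[0, 0, -0.5], 0],
    [[0, 0, -0.6], 0],
    [[0, 0, -0.6], 0],
    [[0, 0, -0.6], 0],
  ],
)

```text
time_s: 8.3
ee_pos: [0.4861, 0.2396, 0.1211]
eef_rot: [-3.142, -0.0, 0.252]
force: [-0.4, 0.2, -0.5]
grip_width: 0.0413
grip_force: 12.0
```

```bash
python3 - <<'E'
from h import *
P=np.load('w1P.npy'); yaw=-1.309; c=np.array([.5718,-.0801,0])-.08*np.array([np.cos(yaw),np.sin(yaw),0])
print('jig origin',c)
Q=(P-c)@R.from_euler('z',yaw).as_matrix(); Q=Q[:200].reshape(-1,3)*1000
s=Q[(abs(Q[:,1])<68)&(Q[:,0]>40)&(Q[:,0]<200)&(Q[:,2]>40)]
for z in range(40,260,15):
    t=s[(s[:,2]>=z)&(s[:,2]<z+15)]
    if len(t): 
        m=abs(t[:,1])<35
        print(z,len(t),'all x',np.percentile(t[:,0],[0,5,50,95]).round(), 'mid',np.percentile(t[m,0],[0,5,50,95]).round() if m.any() else '', 'y of minx',t[t[:,0].argmin(),1].round())
s=Q[(abs(Q[:,1])<75)&(Q[:,0]<40)&(Q[:,0]>-95)]
print('nest z',np.median(s[(abs(s[:,0]-4)<8)&(abs(s[:,1])<15)],0))
t=s[s[:,2]>50]; print('high',t.round()[:40:4])
im,D=camera('wrist')
rect('cell',.12); mv([.55,0,.16],.262)
E
```

```text
jig origin [ 0.55109471 -0.00282587  0.        ]
40 28 all x [72. 72. 75. 76.] mid  y of minx -60.0
55 442 all x [71. 72. 76. 81.] mid [71. 73. 77. 80.] y of minx -47.0
70 429 all x [74. 78. 81. 83.] mid [74. 78. 81. 83.] y of minx 29.0
85 502 all x [81. 82. 85. 88.] mid [82. 83. 85. 87.] y of minx -42.0
100 248 all x [86. 87. 90. 94.] mid [87. 87. 88. 89.] y of minx -50.0
115 350 all x [75. 85. 88. 99.] mid [75. 84. 86. 88.] y of minx -26.0
130 771 all x [ 75.  77.  91. 103.] mid [75. 77. 89. 92.] y of minx -36.0
145 1660 all x [ 79.  83. 100. 108.] mid [ 79.  82.  97. 107.] y of minx -29.0
160 948 all x [105. 107. 110. 113.] mid [106. 108. 110. 113.] y of minx -57.0
175 1057 all x [111. 112. 115. 118.] mid [111. 113. 115. 118.] y of minx -58.0
190 1183 all x [116. 117. 120. 123.] mid [116. 118. 120. 123.] y of minx -46.0
205 1344 all x [120. 122. 125. 128.] mid [121. 122. 125. 128.] y of minx -53.0
220 1724 all x [125. 127. 131. 136.] mid [126. 128. 131. 135.] y of minx -61.0
235 440 all x [133. 134. 137. 140.] mid [133. 134. 137. 140.] y of minx -18.0
nest z [ 3.95133331  0.19470306 37.22172023]
high [[-25.  32. 577.]
 [-25.  32. 577.]
 [-25.  32. 577.]
 [-25.  32. 577.]
 [-25.  32. 577.]
 [-25.  32. 577.]
 [-25.  32. 577.]
 [-25.  32. 577.]
 [-25.  32. 577.]
 [-25.  32. 577.]]
cell 0.88 10795 rect mm ((482.781005859375, 238.44363403320312), (90.32588195800781, 43.69631576538086), 14.181201934814453)
shift [ 0.0126  1.2396 -0.1997] turn -0.0016 from [0.4858 0.2395 0.12  ] [3.1413e+00 1.8000e-03 2.5160e-01] t 8.4
```

```bash
python3 - <<'E'
from h import *
D=np.load('w1.npy');K,c,B=cam('wrist');o=ctrl.get_obs();A=rot(o['eef_rot'])
v,u=np.mgrid[:400,:640]
C=np.stack([(u-K[0,2])/K[0,0]*D,(v-K[1,2])/K[1,1]*D,D],-1)
T=(C@(A.T@B).T+A.T@(c-o['ee_pos']))*1000
for vv in (260,285,300,330,360,390):
    print(vv,[tuple(T[vv,uu].round().astype(int)) for uu in (5,60,125,160,220,420,480,515,580,635)])
P=np.load('w1P.npy'); yaw=-1.309; c=np.array([.5511,-.0028,0])
Q=((P-c)@R.from_euler('z',yaw).as_matrix())[:200].reshape(-1,3)*1000
X=Q[:,0]-80;Z=Q[:,2]-62;a=.32
L=np.c_[X*np.sin(a)+Z*np.cos(a),Q[:,1],-X*np.cos(a)+Z*np.sin(a)]
L=L[(abs(L[:,1])<70)&(L[:,0]>15)&(L[:,0]<180)&(L[:,2]>6)&(L[:,2]<45)]
for y in range(-65,65,10):
    t=L[(L[:,1]>=y)&(L[:,1]<y+10)]
    if len(t): print('y',y,len(t),'along',np.percentile(t[:,0],[2,98]).round(),'inner',np.percentile(t[:,2],[5,50,98]).round())
t=L[L[:,2]>17]; print('tips n',len(t), np.percentile(t,[2,50,98],axis=0).round())
E
```

```text
260 [(np.int64(-580), np.int64(-1318), np.int64(1144)), (np.int64(-581), np.int64(-1086), np.int64(1146)), (np.int64(-580), np.int64(-809), np.int64(1145)), (np.int64(-579), np.int64(-660), np.int64(1144)), (np.int64(2), np.int64(-47), np.int64(-26)), (np.int64(8), np.int64(47), np.int64(-39)), (np.int64(-206), np.int64(303), np.int64(395)), (np.int64(-207), np.int64(368), np.int64(397)), (np.int64(-207), np.int64(489), np.int64(397)), (np.int64(-206), np.int64(589), np.int64(397))]
285 [(np.int64(35), np.int64(-74), np.int64(-107)), (np.int64(35), np.int64(-61), np.int64(-106)), (np.int64(32), np.int64(-49), np.int64(-101)), (np.int64(11), np.int64(-58), np.int64(-65)), (np.int64(-699), np.int64(-414), np.int64(1147)), (np.int64(-3), np.int64(47), np.int64(-42)), (np.int64(-696), np.int64(713), np.int64(1146)), (np.int64(34), np.int64(49), np.int64(-105)), (np.int64(35), np.int64(63), np.int64(-107)), (np.int64(35), np.int64(76), np.int64(-107))]
300 [(np.int64(35), np.int64(-69), np.int64(-112)), (np.int64(34), np.int64(-57), np.int64(-112)), (np.int64(29), np.int64(-48), np.int64(
[... 1631 characters left out ...]
), np.int64(48), np.int64(-113)), (np.int64(20), np.int64(55), np.int64(-122)), (np.int64(20), np.int64(66), np.int64(-122))]
y -65 354 along [ 20. 172.] inner [6. 6. 7.]
y -55 292 along [ 20. 172.] inner [ 6.  6. 24.]
y -45 208 along [ 22. 169.] inner [ 6. 14. 27.]
y -35 240 along [ 63. 158.] inner [ 6. 22. 27.]
y -25 193 along [ 58. 164.] inner [ 6. 15. 25.]
y -15 165 along [ 60. 139.] inner [ 7. 14. 15.]
y -5 158 along [59. 96.] inner [12. 14. 15.]
y 5 168 along [59. 96.] inner [12. 14. 15.]
y 15 167 along [60. 97.] inner [11. 14. 25.]
y 25 220 along [66. 96.] inner [12. 23. 26.]
y 35 116 along [60. 97.] inner [11. 13. 24.]
tips n 396 [[ 64. -49.  17.]
 [ 83. -25.  25.]
 [ 92.  35.  27.]]
```

```bash
python3 - <<'E'
from h import *
im,D=camera('wrist');cv2.imwrite('pics/w4.png',im);K,c,B=cam('wrist');o=ctrl.get_obs();A=rot(o['eef_rot'])
v,u=np.mgrid[:400,:640]
C=np.stack([(u-K[0,2])/K[0,0]*D,(v-K[1,2])/K[1,1]*D,D],-1)
T=(C@(A.T@B).T+A.T@(c-o['ee_pos']))*1000
m=(abs(T[...,1])<130)&(T[...,2]<-20)&(D>0); 
for lo in range(-160,-20,15):
    t=T[m&(T[...,2]>=lo)&(T[...,2]<lo+15)]
    if len(t): print(lo,len(t),'y',t[:,1].min().round(),t[:,1].max().round(),'x',t[:,0].min().round(),t[:,0].max().round())
for vv in (270,300,330,360,390): print(vv,[tuple(int(k) for k in T[vv,uu].round()) for uu in (5,50,100,150,480,530,580,635)])
E
```

```text
-130 28338 y -73.0 74.0 x 10.0 36.0
-115 25788 y -80.0 81.0 x -6.0 36.0
-100 1826 y -79.0 80.0 x -10.0 35.0
-85 1314 y -31.0 31.0 x -9.0 12.0
-70 1740 y -33.0 33.0 x -7.0 12.0
-55 1343 y -33.0 33.0 x -7.0 11.0
-40 990 y -33.0 33.0 x -7.0 11.0
-25 281 y -32.0 33.0 x -7.0 11.0
270 [(-82, -301, 120), (-81, -256, 119), (-81, -208, 119), (-81, -159, 118), (-81, 159, 120), (-67, 190, 94), (-67, 234, 94), (-67, 282, 94)]
300 [(32, -73, -108), (-594, -922, 867), (-595, -749, 869), (34, -37, -112), (35, 37, -112), (-115, 214, 122), (-112, 260, 117), (34, 73, -111)]
330 [(28, -70, -113), (28, -59, -114), (34, -42, -122), (34, -32, -122), (33, 33, -121), (34, 43, -122), (29, 59, -115), (28, 72, -114)]
360 [(19, -72, -113), (8, -73, -101), (-846, -791, 870), (26, -34, -121), (27, 33, -122), (27, 44, -121), (9, 73, -101), (21, 73, -114)]
390 [(13, -71, -115), (1, -72, -104), (-983, -815, 871), (20, -34, -122), (20, 34, -122), (-981, 813, 873), (2, 72, -104), (15, 72, -117)]
```

View pics/w4.png

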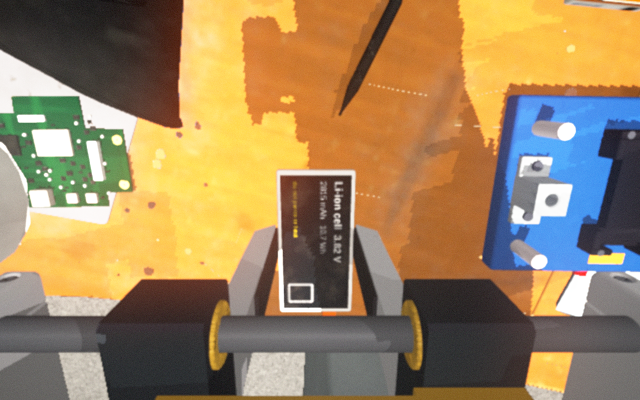

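```bash
python3 - <<'E'
from h import *
mv([.445,0.0,.16],.26)
E
```

```text
shift [-0.496   1.1089 -0.1988] turn -0.0013 from [0.4858 0.2395 0.12  ] [3.1413e+00 2.0000e-03 2.5170e-01] t 8.45
```

>>> carry_out(
  motion=[
    [[-0.1, 0.1, -0.1], 0],
    [[-0.2, 0.25, -0.2], -0.001],
    [[-0.3, 0.45, -0.2], -0.001],
    [[-0.4, 0.65, -0.2], -0.001],
    [[-0.5, 0.85, -0.2], -0.001],
    [[-0.5, 0.95, -0.2], -0.001],
    [[-0.5, 1, -0.2], -0.001],
    [[-0.5, 1, -0.2], -0.001],
    [[-0.5, 1, -0.2], -0.001],
  ],
)

```text
time_s: 9.35
ee_pos: [0.4392, 0.0218, 0.1607]
eef_rot: [-3.141, 0.001, 0.258]
force: [0.7, -0.0, 0.0]
grip_width: 0.0418
grip_force: 12.0
```

```bash
cat > jig.py <<'E'
from h import *
import sys
im,D=camera('wrist'); n=sys.argv[1]; cv2.imwrite(f'pics/{n}.png',im); P=deproj('wrist',D); np.savez(f'{n}.npz',D=D,P=P)
for q,z in (('nest',.036),('bush_mouth',.0575),('hinge',.062),('jig',0)):
    for r in finder.pinpoint('wrist',q)[:1]:
        u,v=np.clip(np.array(r['location']).round().astype(int),0,[639,399]); print(q,round(r['conf'],2),(u,v),ray('wrist',r['location'],z).round(4),P[v,u].round(4))
K,o,A=cam('wrist')
def pl(uv,z):
    d=np.c_[uv,np.ones(len(uv))]@np.linalg.inv(K).T@A.T; return (o+d*((z-o[2])/d[:,2])[:,None])[:,:2]*1000
hsv=cv2.cvtColor(im,cv2.COLOR_BGR2HSV)
near=np.hypot(P[...,0]-.555,P[...,1]+.003)<.075
dark=((hsv[...,2]<75)&near&(P[...,2]>.022)&(P[...,2]<.055)).astype(np.uint8)
k,lab,st,_=cv2.connectedComponentsWithStats(dark); i=1+st[1:,4].argmax(); v,u=np.nonzero(lab==i)
W=pl(np.c_[u,v],.044).astype(np.float32); print('nest blob',len(u),cv2.minAreaRect(W))
blue=((hsv[...,0]>100)&(hsv[...,0]<125)&(hsv[...,1]>120)&(P[...,2]>.018)&(P[...,2]<.034)).astype(np.uint8)
k,lab,st,_=cv2.connectedComponentsWithStats(blue); i=1+st[1:,4].argmax(); v,u=np.nonzero(lab==i)
W=pl(np.c_[u,v],.026).astype(np.float32); print('base blob',len(u),cv2.minAreaRect(W))
m=(P[...,2]>.05)&(P[...,2]<.065)&(np.hypot(P[...,0]-.531,P[...,1]-.0716)<.08)
k,lab,st,ce=cv2.connectedComponentsWithStats(m.astype(np.uint8))
for i in range(1,k):
    if st[i,4]>20:
        v,u=np.nonzero(lab==i); q=pl(np.c_[u,v],.0575); print('high',st[i,4],(q.min(0)/2+q.max(0)/2).round(1),q.mean(0).round(1))
E
python3 jig.py w5
```

```text
nest 0.78 (np.int64(380), np.int64(72)) [ 0.5501 -0.0047  0.036 ] [ 0.5499 -0.0047  0.0359]
bush_mouth 0.66 (np.int64(284), np.int64(64)) [0.5337 0.0727 0.0575] [0.536  0.0758 0.0264]
hinge 0.7 (np.int64(488), np.int64(66)) [ 0.5721 -0.0795  0.062 ] [ 0.5715 -0.0777  0.0658]
jig 0.78 (np.int64(370), np.int64(72)) [ 0.5521 -0.0015  0.    ] [0.5478 0.0034 0.0361]
nest blob 6867 ((553.2216186523438, -5.0418701171875), (100.20455169677734, 59.61732482910156), 13.508907318115234)
base blob 21780 ((543.295654296875, -3.8343658447265625), (128.85479736328125, 187.10508728027344), 13.969095230102539)
high 930 [535.1  72. ] [535.3  71.8]
high 175 [486.8  60.3] [486.8  60.2]
```

View pics/w5.png

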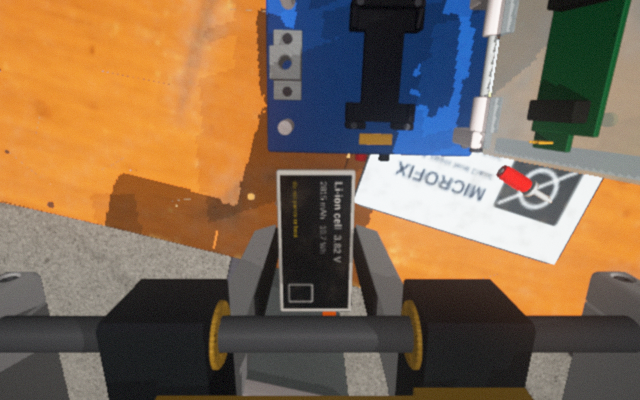

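```bash
python3 - <<'E'
from h import *
o=ctrl.get_obs();A=rot(o['eef_rot']);zt=o['ee_pos'][2]+.0037
im=cv2.imread('pics/w5.png'); g=cv2.cvtColor(im,cv2.COLOR_BGR2GRAY)
D=np.load('w5.npz')['D'];T=None
for px in ((278,170),(353.5,170),(352,311),(279.5,311)):
    print(px,(A.T@(ray('wrist',px,zt)-o['ee_pos'])*1000).round(1), D[int(px[1])+(4 if px[1]<200 else -4),316])
E
```

```text
(278, 170) [ 42.2 -19.5  -3.7] 0.17908747
(353.5, 170) [42.3 20.  -3.7] 0.17908747
(352, 311) [-42.2  21.7  -3.7] 0.19982575
(279.5, 311) [-42.3 -20.9  -3.7] 0.19982575
```

```bash
python3 - <<'E'
from h import *
mv([.554,-.0056,.14],.239)
E
```

```text
shift [0.5197 0.2792 0.1052] turn 0.0032 from [0.4392 0.0218 0.1611] [-3.1415e+00  2.0000e-04  2.5910e-01] t 9.6
```

>>> carry_out(
  motion=[
    [[0.1, 0.06, 0], 0.003],
    [[0.2, 0.12, 0], 0.003],
    [[0.3, 0.18, 0], 0.003],
    [[0.4, 0.24, 0], 0.003],
    [[0.48, 0.28, 0], 0.003],
    [[0.52, 0.28, 0.05], 0.003],
    [[0.52, 0.28, 0.1], 0.003],
    [[0.52, 0.28, 0.1], 0.003],
    [[0.52, 0.28, 0.1], 0.003],
  ],
)

```text
time_s: 10.5
ee_pos: [0.5534, -0.0062, 0.1409]
eef_rot: [-3.141, 0.001, 0.24]
force: [-0.2, -0.2, -0.1]
grip_width: 0.0416
grip_force: 12.0
```

```bash
python3 jig.py w6; python3 - <<'E'
from h import *
mv([.554,-.0056,.065],.239)
E
```

```text
nest 0.58 (np.int64(77), np.int64(66)) [0.6098 0.2005 0.036 ] [0.6072 0.2208 0.0046]
bush_mouth 0.89 (np.int64(215), np.int64(200)) [0.535  0.0722 0.0575] [0.5314 0.074  0.049 ]
hinge 0.59 (np.int64(411), np.int64(200)) [ 0.5733 -0.0795  0.062 ] [ 0.5738 -0.0781  0.0654]
jig 0.56 (np.int64(314), np.int64(185)) [ 0.5522 -0.0061  0.    ] [0.5866 0.0024 0.1446]
nest blob 2068 ((590.8346557617188, 2.397848129272461), (28.527490615844727, 56.42073059082031), 13.780525207519531)
base blob 16281 ((554.4526977539062, -1.90380859375), (146.9121551513672, 187.52188110351562), 13.43787956237793)
high 227 [585.   82.3] [585.1  82.3]
high 947 [536.7  70.9] [536.9  71.1]
high 202 [488.9  59.3] [489.   59.3]
shift [ 0.0004 -0.0047  0.3831] turn 0.0 from [ 0.5541 -0.0065  0.1416] [ 3.1414e+00 -7.0000e-04  2.3900e-01] t 10.75
```

View pics/w6.png

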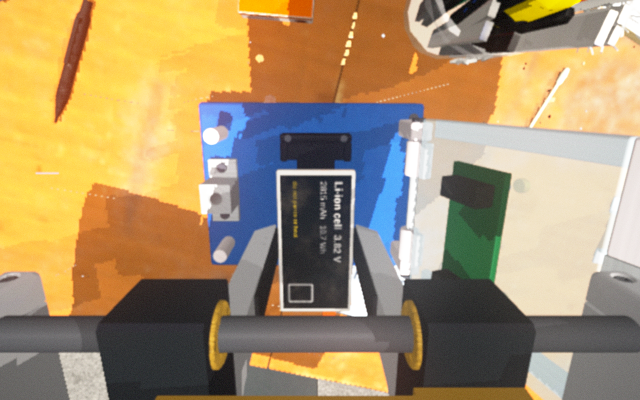

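>>> carry_out(
  motion=[
    [[0.005, 0, 0.08], 0.0005],
    [[0.005, 0, 0.16], 0.0005],
    [[0.005, 0, 0.22], 0.0005],
    [[0.005, 0, 0.27], 0.0005],
    [[0.005, 0, 0.31], 0.0005],
    [[0.005, 0, 0.35], 0.0005],
    [[0.005, 0, 0.38], 0.0005],
    [[0.005, 0, 0.38], 0.0005],
  ],
)

```text
time_s: 11.55
ee_pos: [0.5548, -0.0063, 0.0645]
eef_rot: [-3.141, 0.001, 0.236]
force: [-1.0, -0.4, -1.1]
grip_width: 0.0418
grip_force: 12.0
```

```bash
python3 - <<'E'
from h import *
im,D=camera('wrist');cv2.imwrite('pics/w7.png',im);P=deproj('wrist',D)
o=ctrl.get_obs();print(o['ee_pos'],o['force'])
yaw=-1.3348;c=np.array([.5552,-.0064,0])-.004*np.array([np.cos(yaw),np.sin(yaw),0])
Q=((P-c)@R.from_euler('z',yaw).as_matrix())*1000
m=(abs(Q[...,1])<65)&(Q[...,0]>60)&(Q[...,0]<150)&(Q[...,2]>85)
print(m.sum()); q=Q[m]
for z in range(85,200,10):
    t=q[(q[:,2]>=z)&(q[:,2]<z+10)]
    if len(t): print(z,len(t),np.percentile(t[:,0],[0,5,50,95]).round(),t[:,1].min().round(),t[:,1].max().round())
mv([.5552,-.0064,.0375],.236)
E
```

```text
[ 0.5550675  -0.00630446  0.06501478] [-0.01128788  0.22318817 -1.05435812]
35761
85 2660 [81. 83. 84. 86.] -11.0 64.0
95 3081 [85. 86. 88. 90.] -7.0 64.0
105 2652 [88. 89. 91. 93.] -9.0 64.0
115 2478 [84. 85. 94. 96.] -3.0 64.0
125 5071 [75. 76. 89. 99.] -26.0 64.0
135 7366 [ 76.  78.  91. 102.] -27.0 64.0
145 3695 [79. 81. 90. 96.] -26.0 50.0
155 916 [75. 76. 77. 96.] -7.0 41.0
165 3491 [61. 76. 77. 80.] -6.0 36.0
175 4351 [60. 61. 73. 77.] 5.0 36.0
shift [0.0006 0.0006 0.1376] turn -0.0 from [ 0.5551 -0.0063  0.065 ] [-3.1415e+00  3.0000e-04  2.3600e-01] t 11.6
```

View pics/w7.png

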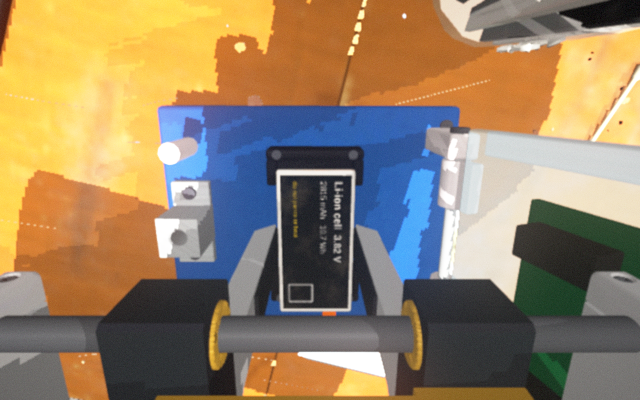

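>>> carry_out(
  motion=[
    [[0, 0, 0.01], 0],
    [[0, 0, 0.02], 0],
    [[0, 0, 0.03], 0],
    [[0, 0, 0.04], 0],
    [[0, 0, 0.05], 0],
    [[0, 0, 0.05], 0],
  ],
)

```text
time_s: 12.2
ee_pos: [0.555, -0.0062, 0.0549]
eef_rot: [-3.141, 0.0, 0.236]
force: [0.5, 1.8, 0.2]
grip_width: 0.0418
grip_force: 12.0
```

>>> carry_out(
  motion=[
    [[0, 0, 0.008], 0],
    [[0, 0, 0.016], 0],
    [[0, 0, 0.024], 0],
    [[0, 0, 0.024], 0],
  ],
)

```text
time_s: 12.6
ee_pos: [0.555, -0.0063, 0.0501]
eef_rot: [-3.141, 0.0, 0.236]
force: [-0.1, 0.5, 0.4]
grip_width: 0.0417
grip_force: 12.0
```

```bash
cat > lid.py <<'E'
from h import *
im,D=camera('side');P=deproj('side',D);o=ctrl.get_obs();print(o['ee_pos'].round(4),o['force'].round(2),o['time_s'])
yaw=-1.3348;c=np.array([.5552,-.0064,0])-.004*np.array([np.cos(yaw),np.sin(yaw),0])
Q=((P-c)@R.from_euler('z',yaw).as_matrix())*1000
for z in range(70,260,20):
    t=Q[(abs(Q[...,1])<62)&(Q[...,0]>60)&(Q[...,0]<220)&(Q[...,2]>z)&(Q[...,2]<z+20)]
    if len(t): print(z,len(t),np.percentile(t[:,0],[50,95,100]).round(1))
E
python3 lid.py
```

```text
[ 0.555  -0.0063  0.0502] [ 0.91  1.87 -0.44] 12.65
70 277 [ 91.5 100.  101.8]
90 298 [ 99.1 105.7 108.8]
110 313 [107.  112.6 115.6]
130 330 [114.2 120.5 123.1]
150 339 [121.  127.9 131.6]
170 384 [128.2 134.5 137.2]
190 374 [134.4 138.1 139.4]
210 395 [141.2 145.  146.7]
230 78 [145.1 147.7 148.5]
```

>>> carry_out(
  motion=[
    [[0, 0, 0.008], 0],
    [[0, 0, 0.016], 0],
    [[0, 0, 0.024], 0],
    [[0, 0, 0.03], 0],
    [[0, 0, 0.03], 0],
  ],
)

```text
time_s: 13.15
ee_pos: [0.555, -0.0063, 0.0441]
eef_rot: [-3.141, 0.0, 0.236]
force: [-0.3, 1.7, -0.8]
grip_width: 0.0419
grip_force: 12.0
```

>>> carry_out(
  motion=[
    [[0, 0, 0.006], 0],
    [[0, 0, 0.012], 0],
    [[0, 0, 0.018], 0],
    [[0, 0, 0.02], 0],
    [[0, 0, 0.02], 0],
  ],
)

```text
time_s: 13.65
ee_pos: [0.555, -0.0063, 0.0403]
eef_rot: [-3.141, 0.0, 0.236]
force: [-0.4, 1.6, 0.2]
grip_width: 0.0417
grip_force: 12.0
```

>>> carry_out(
  motion=[
    [[0, 0, 0.005], 0],
    [[0, 0, 0.01], 0],
    [[0, 0, 0.013], 0],
    [[0, 0, 0.013], 0],
  ],
)

```text
time_s: 14.05
ee_pos: [0.555, -0.0063, 0.0376]
eef_rot: [-3.142, 0.0, 0.236]
force: [-0.0, 1.4, 1.6]
grip_width: 0.0417
grip_force: 12.0
```

```bash
python3 lid.py; python3 - <<'E'
from h import *
im,D=camera('wrist');cv2.imwrite('pics/w8.png',im[100:340,180:460].repeat(2,0).repeat(2,1))
E
```

```text
[ 0.555  -0.0063  0.0377] [0.16 1.52 1.06] 14.1
70 266 [ 92.9 100.8 104.8]
90 286 [102.  108.9 112.9]
110 299 [110.9 117.7 121.9]
130 322 [119.9 126.4 130. ]
150 329 [128.  134.9 138. ]
170 370 [136.7 142.4 144.9]
190 362 [144.4 148.3 150.4]
210 362 [151.4 157.1 159.9]
230 24 [154.1 156.4 159.4]
```

View pics/w8.png

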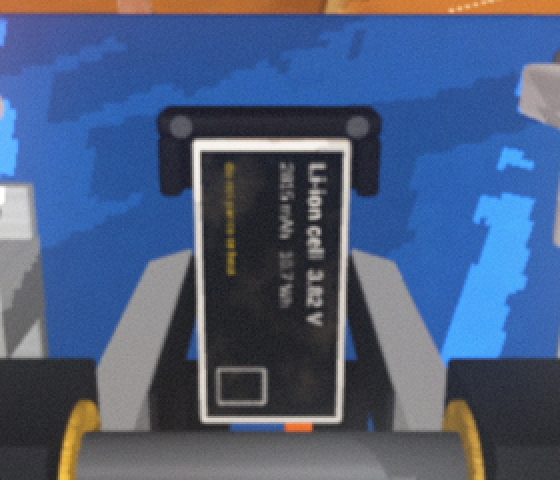

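>>> carry_out(
  motion=[
    [[0, 0, 0.002], 0],
    [[0, 0, 0.002], 0],
    [[0, 0, 0.002], 0],
    [[0, 0, 0.002], 0],
    [[0, 0, 0.002], 0],
    [[0, 0, 0.002], 0],
  ],
  hand=-0.2,
)

```text
time_s: 14.75
ee_pos: [0.5551, -0.0063, 0.0374]
eef_rot: [3.142, -0.0, 0.236]
force: [0.3, 2.2, 2.3]
grip_width: 0.0562
grip_force: 0.0
```

>>> carry_out(
  motion=[
    [[0, 0, -0.05], 0],
    [[0, 0, -0.1], 0],
    [[0, 0, -0.2], 0],
    [[0, 0, -0.3], 0],
    [[0, 0, -0.4], 0],
    [[0, 0, -0.5], 0],
    [[0, 0, -0.6], 0],
    [[0, 0, -0.6], 0],
  ],
)

```text
time_s: 15.55
ee_pos: [0.5562, -0.0065, 0.1607]
eef_rot: [3.14, -0.005, 0.236]
force: [-0.7, -0.0, -0.2]
grip_width: 0.0561
grip_force: 0.0
```

```bash
python3 - <<'E'
from h import *
im,D=camera('wrist');cv2.imwrite('pics/w9.png',im);P=deproj('wrist',D)
for q,z in (('cell_mid',.041),('nest',.036),('cell_tab',.04),('bush_mouth',.0575),('hinge',.062)):
    for r in finder.pinpoint('wrist',q)[:1]: print(q,round(r['conf'],2),np.round(r['location']),ray('wrist',r['location'],z).round(4))
m=rect('cell',.041); print(np.percentile(P[m][:,2],[5,50,95]))
o=ctrl.get_obs();print(o['ee_pos'],o['force'],o['grip_width'])
E
```

```text
cell_mid 0.93 [316. 193.] [ 0.552  -0.0072  0.041 ]
cell_tab 0.6 [319. 240.] [ 0.5082 -0.0211  0.04  ]
bush_mouth 0.58 [220. 198.] [0.5333 0.0716 0.0575]
hinge 0.7 [403. 197.] [ 0.5711 -0.077   0.062 ]
cell 0.62 4165 rect mm ((549.5059204101562, -6.671730041503906), (92.13446044921875, 40.92009353637695), 13.716171264648438)
[0.03801462 0.03929269 0.04048317]
[ 0.55478486 -0.00630089  0.15655417] [-0.21858371 -0.00046585  0.41393377] 0.05633274641108862
```

View pics/w9.png

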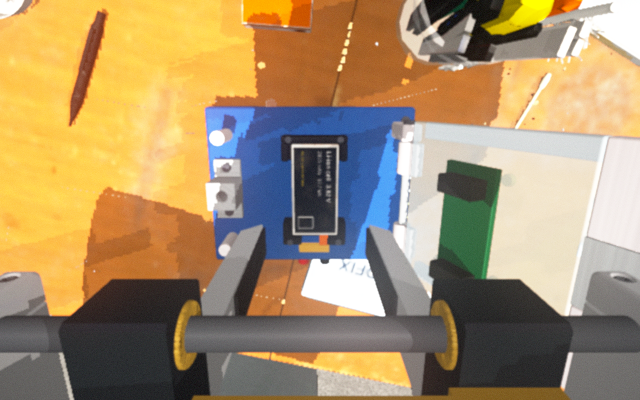

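```bash
python3 - <<'E'
from h import *
yaw=-1.3352;c=np.array([.5543,-.0025,0])
for n in('top','side'):
    P=deproj(n,np.load(n+'0.npy'));Q=((P-c)@R.from_euler('z',yaw).as_matrix())*1000
    t=Q[(Q[...,2]>20)&(Q[...,2]<300)&(Q[...,1]>72)&(Q[...,1]<170)&(Q[...,0]>40)&(Q[...,0]<250)]
    print(n,len(t),np.percentile(t,[0,1,50,99,100],axis=0).round())
    t=Q[(Q[...,2]>20)&(Q[...,2]<400)&(abs(Q[...,1])<100)&(Q[...,0]>200)&(Q[...,0]<500)]
    print('rack',len(t),np.percentile(t,[0,1,50,99,100],axis=0).round())
E
python3 lid.py
```

```text
top 709 [[ 71.  96.  20.]
 [ 72.  99.  25.]
 [116. 136. 141.]
 [158. 169. 175.]
 [245. 170. 182.]]
rack 723 [[290. -85.  20.]
 [292. -82.  22.]
 [370. -54.  50.]
 [498.  20. 103.]
 [500.  93. 109.]]
side 1992 [[ 45.  72.  20.]
 [ 78. 101.  22.]
 [145. 140. 111.]
 [158. 169. 173.]
 [161. 170. 179.]]
rack 2228 [[289. -82.  20.]
 [296. -80.  21.]
 [390. -42.  47.]
 [499.  24.  98.]
 [500.  28. 101.]]
[ 0.5549 -0.0063  0.1567] [-0.61  0.74  0.5 ] 15.95
70 266 [ 93.4 100.9 103.6]
90 277 [102.2 109.4 111.6]
110 309 [111.  117.5 122.6]
130 311 [119.9 127.  130.3]
150 332 [128.1 135.4 140.2]
170 367 [137.  142.5 145.3]
190 369 [144.4 149.  150.9]
210 363 [152.1 156.6 158.3]
230 27 [154.6 157.1 157.7]
250 219 [84.5 86.9 88.9]
```

>>> carry_out(
  motion=[
    [[0, 0, -0.2], 0],
    [[0, 0, -0.4], 0],
    [[0, 0.1, -0.6], 0],
    [[-0.02, 0.3, -0.65], 0],
    [[-0.05, 0.5, -0.65], 0],
    [[-0.05, 0.7, -0.65], 0],
    [[-0.05, 0.85, -0.65], 0],
    [[-0.05, 0.95, -0.65], 0],
    [[-0.05, 0.96, -0.5], 0],
    [[-0.05, 0.96, -0.3], 0],
    [[-0.05, 0.96, -0.15], 0],
    [[-0.05, 0.96, -0.07], 0],
  ],
  hand=1,
  force=5,
)

```text
time_s: 17.15
ee_pos: [0.5892, -0.195, 0.1679]
eef_rot: [-3.139, 0.003, 0.236]
force: [0.2, -0.0, 0.1]
grip_width: 0.0006
grip_force: 0.0
```

```bash
cat > tj.py <<'E'
from h import *
yaw=-1.3352;c=np.array([.5543,-.0025,0])
def tj():
    o=ctrl.get_obs(); p=(o['ee_pos']-c)@R.from_euler('z',yaw).as_matrix()*1000; print('jig frame',p.round(1),'yaw',o['eef_rot'][2].round(4),'F',o['force'].round(1),'w',o['grip_width'],o['time_s']); return p
E
python3 - <<'E'
from tj import *
p=tj()
r,w=130,12.5
for th in (1.9,1.75,1.6,1.5,1.4,1.25,1.1,1,.9,.8,.7,.6,.5,.4,.3,.2,.1,.05):
    rr=r
    x=80-r*np.cos(th)+4*np.sin(th)+w; z=62+r*np.sin(th)+4*np.cos(th)
    if th>1.45: z=170; x=max(80-185*np.cos(th)+4*np.sin(th),x-w)+w
    print(th,'target',round(x),round(z),'shift y',round((x-p[0])/200,3),'z',round(-(z-p[2])/200,3))
E
```

```text
jig frame [195.3 -11.  167.9] yaw 0.2358 F [ 0.2 -0.   0.1] w 0.0006259676307414742 17.15
1.9 target 156 170 shift y -0.196 z -0.011
1.75 target 129 170 shift y -0.33 z -0.011
1.6 target 102 170 shift y -0.467 z -0.011
1.5 target 87 170 shift y -0.54 z -0.011
1.4 target 74 191 shift y -0.605 z -0.114
1.25 target 55 187 shift y -0.7 z -0.094
1.1 target 37 180 shift y -0.791 z -0.059
1 target 26 174 shift y -0.849 z -0.028
0.9 target 15 166 shift y -0.903 z 0.008
0.8 target 5 158 shift y -0.953 z 0.049
0.7 target -4 149 shift y -0.998 z 0.095
0.6 target -13 139 shift y -1.039 z 0.146
0.5 target -20 128 shift y -1.075 z 0.2
0.4 target -26 116 shift y -1.105 z 0.258
0.3 target -31 104 shift y -1.129 z 0.318
0.2 target -34 92 shift y -1.147 z 0.381
0.1 target -36 79 shift y -1.159 z 0.445
0.05 target -37 72 shift y -1.162 z 0.477
```

>>> carry_out(
  motion=[
    [[0, -0.1, -0.01], 0],
    [[0, -0.19, -0.01], 0],
    [[0, -0.26, -0.02], 0],
    [[0, -0.33, -0.03], 0],
    [[0, -0.4, -0.04], 0],
    [[0, -0.47, -0.06], 0],
    [[0, -0.54, -0.08], 0],
    [[0, -0.6, -0.11], 0],
    [[0, -0.65, -0.105], 0],
    [[0, -0.7, -0.095], 0],
    [[0, -0.75, -0.08], 0],
    [[0, -0.79, -0.06], 0],
  ],
)

```text
time_s: 18.35
ee_pos: [0.5531, -0.0408, 0.183]
eef_rot: [-3.141, 0.0, 0.236]
force: [0.3, -0.9, 1.2]
grip_width: 0.001
grip_force: 0.6
```

```bash
cat > lid2.py <<'E'
from tj import *
p=tj()
im,D=camera('side');P=deproj('side',D)
Q=((P-c)@R.from_euler('z',yaw).as_matrix())*1000
X=Q[...,0]-80;Z=Q[...,2]-62; rr=np.hypot(X,Z)
# side bars/plate: points within lid width, radius 40..185, off finger
m=(abs(abs(Q[...,1])-45)<18)&(rr>60)&(rr<172)&(Z>-2)&(X<60)
a=np.arctan2(Z,-X)[m]; h,e=np.histogram(a,bins=np.arange(-.05,2.2,.025)); i=h.argsort()[::-1][:5]
print('lid angle hist',[(round(e[k]+.0125,3),int(h[k])) for k in i])
E
python3 lid2.py
```

```text
jig frame [ 37.  -10.1 183. ] yaw 0.2361 F [ 0.3 -0.9  1.2] w 0.0010070503074458862 18.35
lid angle hist [(np.float64(1.162), 458), (np.float64(1.188), 415), (np.float64(1.212), 166), (np.float64(1.238), 122), (np.float64(1.262), 75)]
```

>>> carry_out(
  motion=[
    [[0, -0.055, 0.03], 0],
    [[0, -0.11, 0.07], 0],
    [[0, -0.16, 0.11], 0],
    [[0, -0.205, 0.155], 0],
    [[0, -0.25, 0.205], 0],
    [[0, -0.285, 0.26], 0],
    [[0, -0.3, 0.29], 0],
    [[0, -0.315, 0.32], 0],
    [[0, -0.33, 0.35], 0],
    [[0, -0.34, 0.37], 0],
    [[0, -0.345, 0.39], 0],
    [[0, -0.345, 0.4], 0],
  ],
)

```text
time_s: 19.6
ee_pos: [0.5372, 0.0254, 0.1031]
eef_rot: [-3.141, 0.0, 0.236]
force: [-0.3, 0.0, 0.5]
grip_width: 0.0004
grip_force: 0.2
```

```bash
python3 lid2.py
```

```text
jig frame [-31.2 -10.2 103.1] yaw 0.2359 F [-0.3  0.   0.5] w 0.00037810408792671087 19.6
lid angle hist [(np.float64(0.338), 342), (np.float64(0.363), 130), (np.float64(0.388), 100), (np.float64(0.413), 69), (np.float64(0.313), 60)]
```

>>> carry_out(
  motion=[
    [[0, -0.005, 0.02], 0],
    [[0, -0.01, 0.04], 0],
    [[0, -0.015, 0.06], 0],
    [[0, -0.02, 0.08], 0],
    [[0, -0.02, 0.1], 0],
    [[0, -0.025, 0.115], 0],
    [[0, -0.025, 0.13], 0],
    [[0, -0.025, 0.14], 0],
    [[0, -0.025, 0.15], 0],
    [[0, -0.025, 0.155], 0],
    [[0, -0.025, 0.155], 0],
    [[0, -0.025, 0.155], 0],
  ],
)

```text
time_s: 20.85
ee_pos: [0.5361, 0.0302, 0.0724]
eef_rot: [3.142, -0.0, 0.236]
force: [-0.7, 0.2, 0.5]
grip_width: 0.0006
grip_force: 0.3
```

```bash
python3 lid2.py
```

```text
jig frame [-36.1 -10.1  72.4] yaw 0.236 F [-0.7  0.2  0.5] w 0.0006052792388760512 20.85
lid angle hist [(np.float64(0.088), 199), (np.float64(0.062), 132), (np.float64(0.113), 55), (np.float64(0.138), 47), (np.float64(0.163), 43)]
```

>>> carry_out(
  motion=[
    [[0, 0, 0.005], 0],
    [[0, 0, 0.01], 0],
    [[0, 0, 0.012], 0],
    [[0, 0, 0.012], 0],
    [[0, 0, 0.012], 0],
    [[0, 0, 0.012], 0],
  ],
)

```text
time_s: 21.5
ee_pos: [0.5361, 0.0304, 0.0702]
eef_rot: [-3.141, -0.0, 0.236]
force: [-2.1, 1.5, 4.5]
grip_width: 0.0005
grip_force: 2.6
```

>>> carry_out(
  motion=[
    [[0, 0, -0.05], 0],
    [[0, 0, -0.15], 0],
    [[0, 0, -0.3], 0],
    [[0, 0, -0.5], 0],
    [[0, 0, -0.7], 0],
    [[0, 0, -0.8], 0],
    [[0, 0, -0.8], 0],
    [[0, 0, -0.8], 0],
  ],
  hand=-0.2,
)

```text
time_s: 22.3
ee_pos: [0.5358, 0.0302, 0.2297]
eef_rot: [3.142, 0.0, 0.236]
force: [-0.4, 0.8, -1.1]
grip_width: 0.056
grip_force: 0.0
```

```bash
python3 lid2.py; python3 - <<'E'
from tj import *
tj()
im,D=camera('wrist');cv2.imwrite('pics/w10.png',im);P=deproj('wrist',D);np.save('w10P.npy',P)
for q,z in (('lid_hole',.0725),('bush_mouth',.0575),('hinge',.062),('red_pin',.048),('cell_mid',.041)):
    for r in finder.pinpoint('wrist',q)[:2]:
        w=ray('wrist',r['location'],z); u,v=np.array(r['location']).round().astype(int)
        print(q,round(r['conf'],2),(u,v),w.round(4),'jig',((w-c)@R.from_euler('z',yaw).as_matrix()*1000).round(1),'depthpt',P[v,u].round(4))
Q=((P-c)@R.from_euler('z',yaw).as_matrix())*1000
for x in (-90,-70,-50,-20,20,50):
    t=Q[(abs(Q[...,0]-x)<4)&(abs(abs(Q[...,1])-30)<8)]; print(x,np.median(t[:,2]).round(1) if len(t) else None,len(t))
print('bars',[np.median(Q[(abs(Q[...,0]-x)<5)&(abs(abs(Q[...,1])-58)<4)][:,2]).round(1) for x in (-60,-30,0,30)])
E
```

```text
jig frame [-36.1 -10.3 229.7] yaw 0.2359 F [-0.4  0.8 -1.1] w 0.05603377495940107 22.3
lid angle hist [(np.float64(0.062), 237), (np.float64(0.088), 128), (np.float64(0.138), 58), (np.float64(0.113), 48), (np.float64(0.163), 28)]
jig frame [-36.2 -10.6 229. ] yaw 0.2359 F [0.6 0.5 0.2] w 0.05618320837942421 22.35
lid_hole 0.79 (np.int64(277), np.int64(169)) [0.5369 0.0704 0.0725] jig [-75.    0.1  72.5] depthpt [0.5297 0.0722 0.0405]
bush_mouth 0.67 (np.int64(276), np.int64(168)) [0.534  0.0722 0.0575] jig [-77.3  -2.3  57.5] depthpt [0.5304 0.0735 0.0398]
hinge 0.94 (np.int64(425), np.int64(169)) [ 0.5702 -0.0775  0.062 ] jig [76.7 -2.  62. ] depthpt [ 0.5704 -0.0772  0.0625]
red_pin 0.94 (np.int64(489), np.int64(253)) [ 0.4925 -0.1848  0.048 ] jig [ 162.8 -102.7   48. ] depthpt [ 0.4815 -0.2068  0.0141]
red_pin 0.43 (np.int64(164), np.int64(64)) [0.6089 0.2025 0.048 ] jig [-186.6  100.9   48. ] depthpt [0.6083 0.2204 0.0057]
-90 74.8 470
-70 343.2 2411
-50 72.0 237
-20 70.5 254
20 68.9 234
50 67.4 239
bars [np.float64(72.8), np.float64(77.2), np.float64(75.8), np.float64(74.4)]
```

>>> carry_out(
  motion=[
    [[-0.03, 0.2, 0], 0],
    [[-0.06, 0.4, 0], 0],
    [[-0.1, 0.6, 0], 0],
    [[-0.15, 0.8, 0], 0],
    [[-0.18, 1, 0], 0],
    [[-0.18, 1, 0], 0],
  ],
)

```text
time_s: 23.25
ee_pos: [0.5474, -0.1765, 0.2292]
eef_rot: [3.142, 0.001, 0.232]
force: [-0.1, -0.3, 0.4]
grip_width: 0.0562
grip_force: 0.0
```

>>> carry_out(
  motion=[
    [[-0.03, 0.2, 0], 0],
    [[-0.06, 0.4, 0], 0],
    [[-0.1, 0.55, 0], 0],
    [[-0.15, 0.65, 0], 0],
    [[-0.18, 0.7, 0], 0],
    [[-0.18, 0.7, 0], 0],
    [[-0.18, 0.7, 0], 0],
  ],
)

```text
time_s: 23.95
ee_pos: [0.5458, -0.3161, 0.23]
eef_rot: [-3.141, -0.0, 0.236]
force: [-0.5, 0.0, -0.4]
grip_width: 0.0565
grip_force: 0.0
```

```bash
cat > pin.py <<'E'
from tj import *
tj(); im,D=camera('wrist'); P=deproj('wrist',D)
hsv=cv2.cvtColor(im,cv2.COLOR_BGR2HSV)
red=((hsv[...,0]<8)|(hsv[...,0]>172))&(hsv[...,1]>130)&(hsv[...,2]>60)
m=red&(P[...,2]>.03)&(P[...,2]<.5)
k,lab,st,_=cv2.connectedComponentsWithStats(m.astype(np.uint8))
for i in range(1,k):
    if st[i,4]>60:
        q=P[lab==i]; zt=np.percentile(q[:,2],97); t=q[q[:,2]>zt-.006]
        print('red',st[i],'ztop',zt.round(4),'top mid',((t.min(0)+t.max(0))/2).round(4),'size',(t.max(0)-t.min(0)).round(4))
for q in('red_pin','black_pin','pin_rack'):
    for r in finder.cut_out('wrist',q)[:2]:
        t=P[r['mask']]; t=t[t[:,2]>-.01]; zt=np.percentile(t[:,2],97); s=t[t[:,2]>zt-.006]; print(q,round(r['conf'],2),np.round(r['location']),'ztop',zt.round(4),'mid',((s.min(0)+s.max(0))/2).round(4),'sz',(s.max(0)-s.min(0)).round(3))
E
python3 pin.py
```

```text
jig frame [303.  -81.5 230. ] yaw 0.2365 F [-0.5  0.  -0.4] w 0.056475361230311154 23.95
red [322 139  21  24 314] ztop 0.0998 top mid [ 0.596  -0.3152  0.2518] size [0.051  0.0346 0.3158]
red_pin 0.68 [188. 183.] ztop 0.0202 mid [ 0.5501 -0.2243  0.2119] sz [0.143 0.147 0.395]
red_pin 0.62 [332. 149.] ztop 0.1003 mid [ 0.5958 -0.3157  0.252 ] sz [0.051 0.036 0.315]
black_pin 0.9 [403. 156.] ztop 0.0999 mid [ 0.5897 -0.3945  0.0973] sz [0.02  0.019 0.007]
pin_rack 0.65 [361. 142.] ztop 0.05 mid [ 0.5875 -0.3591  0.227 ] sz [0.068 0.133 0.365]
```

```bash
sed -i "s/t=q\[q\[:,2\]>zt-.006\]/t=q[abs(q[:,2]-.098)<.006]/; s/s=t\[t\[:,2\]>zt-.006\]/s=t[abs(t[:,2]-.098)<.006]\n        if len(s)<20: continue/; s/print(q,round/zt=zt;print(q,round/" pin.py; sed -i "s/^        if len(s)<20: continue; zt=zt;/        if len(s)<20: continue\n        /" pin.py; python3 pin.py; python3 -c "
from h import *
mv([.59,-.325,.16],.236)"
```

```text
jig frame [303.  -81.4 230.2] yaw 0.2371 F [ 0.3  0.2 -0.1] w 0.05628058853307063 24.15
red [322 139  21  24 313] ztop 0.0995 top mid [ 0.5797 -0.3236  0.0961] size [0.0185 0.0186 0.008 ]
red_pin 0.85 [333. 152.] ztop 0.1001 mid [ 0.5793 -0.3243  0.0966] sz [0.019 0.02  0.009]
black_pin 0.96 [404. 156.] ztop 0.0998 mid [ 0.5897 -0.3948  0.0965] sz [0.02  0.02  0.009]
shift [0.2061 0.0917 0.3501] turn 0.0001 from [ 0.5456 -0.3168  0.23  ] [ 3.1415e+00 -1.0000e-04  2.3640e-01] t 24.35
```

>>> carry_out(
  motion=[
    [[0.08, 0.04, 0.1], 0],
    [[0.156, 0.075, 0.2], 0],
    [[0.156, 0.075, 0.3], 0],
    [[0.156, 0.075, 0.35], 0],
    [[0.156, 0.075, 0.35], 0],
    [[0.156, 0.075, 0.35], 0],
  ],
)

```text
time_s: 24.95
ee_pos: [0.5795, -0.3246, 0.161]
eef_rot: [3.141, -0.001, 0.236]
force: [-0.2, -0.0, 0.3]
grip_width: 0.0563
grip_force: 0.0
```

```bash
python3 pin.py; python3 -c "
from h import *
mv([.5795,-.324,.058],.236)"
```

```text
jig frame [319.1 -50.7 161. ] yaw 0.2358 F [-0.2 -0.   0.3] w 0.0562616324582421 24.95
red [302 184  26  37 629] ztop 0.0997 top mid [ 0.58   -0.3236  0.0962] size [0.0193 0.0192 0.0082]
shift [-3.000e-04 -4.100e-03  5.171e-01] turn -0.0 from [ 0.5796 -0.3247  0.1614] [ 3.1403e+00 -1.3000e-03  2.3590e-01] t 25.0Traceback (most recent call last):
  File "pin.py", line 10, in <module>
    print('red',st[i],'ztop',zt.round(4),'top mid',((t.min(0)+t.max(0))/2).round(4),'size',(t.max(0)-t.min(0)).round(4))
                                                     ~~~~~^^^
    return umr_minimum(a, axis, None, out, keepdims, initial, where)
ValueError: zero-size array to reduction operation minimum which has no identity
```

>>> carry_out(
  motion=[
    [[0.002, -0.003, 0.1], 0],
    [[0.002, -0.003, 0.2], 0],
    [[0.002, -0.003, 0.3], 0],
    [[0.002, -0.003, 0.4], 0],
    [[0.002, -0.003, 0.46], 0],
    [[0.002, -0.003, 0.5], 0],
    [[0.002, -0.003, 0.507], 0],
    [[0.002, -0.003, 0.507], 0],
  ],
)

```text
time_s: 25.8
ee_pos: [0.5799, -0.324, 0.0593]
eef_rot: [3.141, -0.001, 0.236]
force: [0.3, 0.2, 0.1]
grip_width: 0.0567
grip_force: 0.0
```

>>> carry_out(
  motion=[
    [[0, 0, 0], 0],
    [[0, 0, 0], 0],
    [[0, 0, 0], 0],
    [[0, 0, 0], 0],
    [[0, 0, 0], 0],
    [[0, 0, 0], 0],
    [[0, 0, 0], 0],
    [[0, 0, 0], 0],
  ],
  hand=1,
  force=45,
)

```text
time_s: 26.6
ee_pos: [0.5796, -0.3238, 0.0587]
eef_rot: [3.142, -0.0, 0.236]
force: [-0.1, -0.0, 0.5]
grip_width: 0.0192
grip_force: 45.0
```

>>> carry_out(
  motion=[
    [[0, 0, -0.03], 0],
    [[0, 0, -0.08], 0],
    [[0, 0, -0.16], 0],
    [[0, 0, -0.26], 0],
    [[0, 0, -0.38], 0],
    [[0, 0, -0.5], 0],
    [[0, 0, -0.6], 0],
    [[0, 0, -0.65], 0],
    [[0, 0, -0.65], 0],
    [[0, 0, -0.65], 0],
  ],
)

```text
time_s: 27.6
ee_pos: [0.5794, -0.3236, 0.1879]
eef_rot: [-3.141, 0.001, 0.236]
force: [-0.4, 0.5, -0.8]
grip_width: 0.0191
grip_force: 45.0
```

```bash
python3 - <<'E'
from tj import *
o=ctrl.get_obs();print(o['ee_pos'],o['grip_width'],o['force'],o['moment'].round(3))
for z in (.19,): mv([c[0]-.076*np.cos(yaw),c[1]-.076*np.sin(yaw),z],.236)
im,D=camera('wrist');cv2.imwrite('pics/w11.png',im);K,cc,B=cam('wrist');A=rot(o['eef_rot'])
P=deproj('wrist',D);T=((P-o['ee_pos'])@A)*1000
hsv=cv2.cvtColor(im,cv2.COLOR_BGR2HSV);red=((hsv[...,0]<8)|(hsv[...,0]>172))&(hsv[...,1]>130)&(hsv[...,2]>50)
m=red&(abs(T[...,0])<25)&(abs(T[...,1])<25)&(T[...,2]>-60)&(T[...,2]<10)
t=T[m];print(len(t),np.percentile(t,[2,10,50,90,98],axis=0).round(1))
top=t[t[:,2]<-34]; print('top',len(top),np.percentile(top,[3,50,97],axis=0).round(1))
E
```

```text
[ 0.57935568 -0.32362651  0.18793723] 0.019058533191042476 [-0.4359465   0.46718929 -0.8340027 ] [ 0.053 -0.022  0.035]
shift [ 0.2537 -1.9704 -0.0093] turn -0.0 from [ 0.5794 -0.3236  0.1879] [-3.141e+00  6.000e-04  2.360e-01] t 27.6
2114 [[ -7.8  -9.5 -40.3]
 [ -4.7  -7.4 -39.7]
 [  6.1  -0.1 -36.3]
 [  9.2   7.3 -10.9]
 [  9.9   9.   -3.3]]
top 1168 [[ -7.9  -8.8 -40.4]
 [  2.8  -0.1 -39. ]
 [  9.1   8.7 -34.5]]
```

>>> carry_out(
  motion=[
    [[0.03, -0.2, 0], 0],
    [[0.06, -0.4, 0], 0],
    [[0.1, -0.6, 0], 0],
    [[0.15, -0.8, 0], 0],
    [[0.17, -0.95, 0], 0],
    [[0.17, -1, 0], 0],
    [[0.17, -1, 0], 0],
  ],
)

```text
time_s: 28.35
ee_pos: [0.5656, -0.1205, 0.1881]
eef_rot: [-3.141, 0.001, 0.238]
force: [0.6, -0.1, -0.8]
grip_width: 0.0194
grip_force: 45.0
```

>>> carry_out(
  motion=[
    [[0.03, -0.2, 0], 0],
    [[0.06, -0.4, 0], 0],
    [[0.08, -0.55, 0], 0],
    [[0.08, -0.67, 0], 0],
    [[0.08, -0.72, 0], 0],
    [[0.08, -0.72, 0], 0],
    [[0.08, -0.72, 0], 0],
    [[0.08, -0.72, 0], 0],
  ],
)

```text
time_s: 29.15
ee_pos: [0.5481, 0.0211, 0.1884]
eef_rot: [3.141, 0.0, 0.235]
force: [-0.1, -0.5, -1.0]
grip_width: 0.0194
grip_force: 45.0
```

```bash
cat > hole.py <<'E'
from tj import *
tj(); im,D=camera('wrist');cv2.imwrite('pics/w12.png',im);P=deproj('wrist',D);K,o,A=cam('wrist')
def pl(u,v,z):
    d=np.c_[u,v,np.ones(len(u))]@np.linalg.inv(K).T@A.T; return (o+d*((z-o[2])/d[:,2])[:,None])
g=cv2.cvtColor(im,cv2.COLOR_BGR2GRAY); Q=((P-c)@R.from_euler('z',yaw).as_matrix())*1000
J=lambda w:((w-c)@R.from_euler('z',yaw).as_matrix()*1000).round(2)
for q,z in (('lid_hole',.0738),):
    for r in finder.pinpoint('wrist',q)[:2]: w=ray('wrist',r['location'],z); print(q,round(r['conf'],2),np.round(r['location'],1),w.round(4),J(w))
c0=proj('wrist',[.5367,.0711,.0738]); print('expected px',c0.round(1)); u0,v0=c0.round().astype(int)
print(g[v0-14:v0+15:2,u0-14:u0+15:2])
print((Q[v0-14:v0+15:3,u0-14:u0+15:3,2]).round().astype(int))
E
python3 hole.py
```

```text
jig frame [-24.4  -0.6 188.4] yaw 0.2346 F [-0.1 -0.5 -1. ] w 0.01937774571184768 29.15
lid_hole 0.96 [254.7 195. ] [0.531  0.0731 0.0738] [-78.99  -5.04  73.8 ]
expected px [258.2 189.5]
[[111 138 142 141 138 142 141 144 140 138 138 139 124  83  88]
 [ 96 136 140 145 138 138 139 140 144 132 141 142 106  76  78]
 [120 139 143 142 139 139 137 147 134 139 138 136 130  99 102]
 [140 139 137 142 138 138 137 143 136 137 136 140 140 135 136]
 [136 135 141 141 134 140 137 142 140 133 136 136 141 140 139]
 [138 137 141 143 129 110  89  91 113 135 139 142 141 142 138]
 [139 140 143 141 118  91  79  82  87 112 140 139 139 137 137]
 [140 130 139 128 104 103  85  86  86  95 135 138 141 140 139]
 [142 134 139 135 107 114 112  97 101 106 126 138 139 144 135]
 [136 138 134 139 121 100 111 113 111 111 128 133 141 132 137]
 [137 134 135 139 135 117 104 101 109 122 136 135 138 136 138]
 [141 139 137 138 135 137 132 134 134 137 133 134 138 135 137]
 [136 135 137 143 137 135 138 137 139 136 136 137 138 137 136]
 [131 134 137 137 134 131 131 135 138 138 134 136 136 131 123]
 [ 78 122 137 136 139 134 138 141 143 136 138 135 133  89  72]]
[[ 75  74  74  73  75  73  73  73  73  73]
 [ 75  74  74  73  74  74  73  73  72  74]
 [ 76  75  74  74  74  74  73  73  73  74]
 [ 73  73  73  74  73  73  74  73  73  74]
 [ 74  75  73  60  52  42  71  72  72  73]
 [ 74  75  75  58  56  52  51  73  73  73]
 [ 75  73  73  69  58  58  66  73  75  72]
 [ 74  74  75  74  72  72  73  73  73  73]
 [ 75  73  74  74  74  73  74  73  73  73]
 [ 75  74 368  73  74  74  73  74  72  73]]
```

```bash
cat >> hole.py <<'E'
w=g[v0-12:v0+13,u0-12:u0+13].astype(float); m=(w<125)
k,lab,st,ce=cv2.connectedComponentsWithStats(m.astype(np.uint8)); i=1+st[1:,4].argmax()
v,u=np.nonzero(lab==i); ctr=np.array([u.min()+u.max(),v.min()+v.max()])/2+[u0-12,v0-12]; cen=np.array([u.mean(),v.mean()])+[u0-12,v0-12]
print('hole',st[i],ctr,cen)
for p in (ctr,cen):
    W=ray('wrist',p,.0735); print(W.round(4),J(W))
ob=ctrl.get_obs(); print(ob['ee_pos'],ob['eef_rot'])
mv(list(W[:2])+[.14],.236)
E
python3 hole.py | tail -6
```

```text
[75 74 74 74 73 75 73 73 74 75]]
hole [  4   7  14  13 134] [257.5 190. ] [257.78358209 190.13432836]
[0.5359 0.072  0.0735] [-76.73  -0.5   73.5 ]
[0.5358 0.0717 0.0735] [-76.48  -0.63  73.5 ]
[0.54787783 0.02180297 0.18851823] [3.14157250e+00 4.80300225e-05 2.35192645e-01]
shift [-0.0004 -0.2568  0.2426] turn -0.0001 from [0.5479 0.0218 0.1885] [3.1416 0.     0.2352] t 29.35
```

>>> carry_out(
  motion=[
    [[0, -0.1, 0], 0],
    [[0, -0.2, 0], 0],
    [[0, -0.255, 0.05], 0],
    [[0, -0.255, 0.13], 0],
    [[0, -0.255, 0.2], 0],
    [[0, -0.255, 0.26], 0],
    [[0, -0.255, 0.3], 0],
    [[0, -0.255, 0.32], 0],
    [[0, -0.255, 0.32], 0],
    [[0, -0.255, 0.32], 0],
  ],
)

```text
time_s: 30.35
ee_pos: [0.5361, 0.0719, 0.125]
eef_rot: [3.142, -0.001, 0.236]
force: [0.4, -0.5, -0.3]
grip_width: 0.0192
grip_force: 45.0
```

```bash
python3 - <<'E'
from tj import *
p=tj();o=ctrl.get_obs();print(o['ee_pos'])
mv([.5362,.0715,.125],.236)
im,D=camera('side');P=deproj('side',D)
for q,z in(('lid_hole',.0738),('red_pin',o['ee_pos'][2]-.044)):
    for r in finder.pinpoint('side',q)[:2]: w=ray('side',r['location'],z);print(q,round(r['conf'],2),np.round(r['location'],1),w.round(4))
print('proj tip',proj('side',o['ee_pos']-[0,0,.044]),'hole',proj('side',[.5362,.0715,.0738]))
E
```

```text
jig frame [-76.6  -0.3 125. ] yaw 0.2359 F [ 0.4 -0.5 -0.3] w 0.01921432249218929 30.35
[0.53612413 0.07192722 0.12496075]
shift [-0.0001  0.0022 -0.0002] turn -0.0 from [0.5361 0.0719 0.125 ] [ 3.1415e+00 -7.0000e-04  2.3590e-01] t 30.35
lid_hole 0.7 [342.2 167.2] [0.5351 0.0882 0.0738]
red_pin 0.54 [335.9 162.7] [0.5129 0.0898 0.081 ]
red_pin 0.44 [255.4 227.9] [ 0.5562 -0.2894  0.081 ]
proj tip [339.55956876 166.90554886] hole [339.37849054 169.32207361]
```

>>> carry_out(
  motion=[
    [[0, 0.001, 0.015], 0],
    [[0, 0.001, 0.03], 0],
    [[0, 0.001, 0.045], 0],
    [[0, 0.001, 0.06], 0],
    [[0, 0.001, 0.075], 0],
    [[0, 0.001, 0.075], 0],
  ],
)

```text
time_s: 31.1
ee_pos: [0.5357, 0.0718, 0.109]
eef_rot: [-3.141, 0.001, 0.236]
force: [0.4, 0.1, -1.2]
grip_width: 0.0192
grip_force: 45.0
```

>>> carry_out(
  motion=[
    [[0, 0, 0.015], 0],
    [[0, 0, 0.03], 0],
    [[0, 0, 0.045], 0],
    [[0, 0, 0.06], 0],
    [[0, 0, 0.07], 0],
    [[0, 0, 0.07], 0],
  ],
)

```text
time_s: 31.7
ee_pos: [0.5358, 0.0718, 0.0952]
eef_rot: [-3.142, 0.0, 0.236]
force: [0.1, -0.1, 0.7]
grip_width: 0.0194
grip_force: 45.0
```

>>> carry_out(
  motion=[
    [[0, 0, 0.015], 0],
    [[0, 0, 0.03], 0],
    [[0, 0, 0.045], 0],
    [[0, 0, 0.06], 0],
    [[0, 0, 0.07], 0],
    [[0, 0, 0.08], 0],
    [[0, 0, 0.085], 0],
    [[0, 0, 0.085], 0],
  ],
)

```text
time_s: 32.5
ee_pos: [0.5359, 0.0719, 0.0786]
eef_rot: [-3.141, -0.0, 0.236]
force: [-0.6, 1.4, 2.6]
grip_width: 0.0197
grip_force: 45.0
```

>>> carry_out(
  motion=[
    [[0, 0, 0.005], 0],
    [[0, 0, 0.01], 0],
    [[0, 0, 0.012], 0],
    [[0, 0, 0.012], 0],
  ],
)

```text
time_s: 32.9
ee_pos: [0.536, 0.072, 0.0766]
eef_rot: [-3.141, -0.0, 0.236]
force: [-3.1, 3.7, 7.7]
grip_width: 0.0192
grip_force: 45.0
```

>>> carry_out(
  motion=[
    [[-0.001, -0.002, 0.002], 0],
    [[-0.001, -0.002, 0.004], 0],
    [[-0.001, -0.002, 0.006], 0],
    [[-0.001, -0.002, 0.006], 0],
    [[-0.001, -0.002, 0.006], 0],
  ],
)

```text
time_s: 33.4
ee_pos: [0.5361, 0.0721, 0.0764]
eef_rot: [3.141, -0.001, 0.236]
force: [-7.1, 1.1, 18.1]
grip_width: 0.0197
grip_force: 45.0
```

```bash
cat > chk.py <<'E'
from tj import *
p=tj(); im,D=camera('side');P=deproj('side',D);Q=((P-c)@R.from_euler('z',yaw).as_matrix())*1000
xs=np.arange(-85,70,10);zz=[]
for x in xs:
    t=Q[(abs(Q[...,0]-x)<5)&(abs(Q[...,1]-58)<4)&(Q[...,2]>55)&(Q[...,2]<90)]; zz.append(np.median(t[:,2]) if len(t)>3 else np.nan)
zz=np.array(zz);ok=~np.isnan(zz);print(zz.round(1)); print('slope lid',-np.polyfit(xs[ok],zz[ok],1)[0])
E
python3 chk.py
```

```text
jig frame [-76.7  -0.3  76.4] yaw 0.236 F [-7.1  1.1 18.1] w 0.019679098160012464 33.4
[64.8  nan  nan  nan  nan  nan 71.2 71.2 71.4 71.4 70.9 71.4 71.4 70.2
 71.2 66.4]
slope lid -0.017121215781325156
```

>>> carry_out(
  motion=[
    [[-0.002, 0, 0], 0],
    [[-0.002, 0, 0.001], 0],
    [[-0.002, 0, 0.001], 0],
    [[-0.002, 0, 0.001], 0],
  ],
)

```text
time_s: 33.85
ee_pos: [0.5361, 0.072, 0.0764]
eef_rot: [3.141, -0.002, 0.236]
force: [-4.8, 1.6, 18.2]
grip_width: 0.0191
grip_force: 45.0
```

```bash
python3 chk.py; python3 - <<'E'
from tj import *
im,D=camera('wrist');o=ctrl.get_obs();A=rot(o['eef_rot']);P=deproj('wrist',D);T=((P-o['ee_pos'])@A)*1000
hsv=cv2.cvtColor(im,cv2.COLOR_BGR2HSV);red=((hsv[...,0]<8)|(hsv[...,0]>172))&(hsv[...,1]>130)&(hsv[...,2]>50)
t=T[red&(abs(T[...,0])<25)&(abs(T[...,1])<25)&(T[...,2]>-60)&(T[...,2]<10)]
print(len(t),np.percentile(t,[2,10,50,90,98],axis=0).round(1))
Q=((P-c)@R.from_euler('z',yaw).as_matrix())*1000
print('lid z',[(x,np.median(Q[(abs(Q[...,0]-x)<6)&(abs(Q[...,1]-30)<14)][:,2]).round(1)) for x in (-60,-50,30,60)])
for r in finder.pinpoint('wrist','cell_mid')[:1]: print(r['conf'],ray('wrist',r['location'],.041))
E
```

```text
jig frame [-76.7  -0.3  76.4] yaw 0.236 F [-4.8  1.6 18.2] w 0.019088194758107017 33.85
[65.4  nan  nan  nan  nan  nan 71.4 70.7 71.2 71.1 71.1 70.7 70.9 71.2
 71.5 66.4]
slope lid -0.016243856150406268
2077 [[ -7.5  -9.4 -40.8]
 [ -4.5  -7.5 -40.3]
 [  6.3  -0.1 -36.6]
 [  9.3   7.3 -11.3]
 [  9.9   9.   -3.8]]
lid z [(-60, np.float64(197.2)), (-50, np.float64(197.4)), (30, np.float64(66.3)), (60, np.float64(66.2))]
```

```bash
python3 -c "
from station import ctrl
print(ctrl.hand_in())"
```

```text
the job is handed in; nothing more can be done
None
```

I handed the job in at about 34 s, but the judge returned no verdict. By my last measurements, the cell had been laid in the nest and released. The lid was shut flat, and the red pin was about 33 mm above the bench, still gripped and pressed down with about 18 N. I didn't get to confirm the pin in a fresh enlarged crop: I had used all 10 views, so I relied on the first crops plus its measured size, height and spacing from the black pin.

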